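# Fold back and secure the bin gate

### The job

Open up the storage bins: with the inner leaf still across them, first fold the gate's outer leaf right back flat against the inner leaf, then swing the folded pair all the way round to its stop on the other side of the gate post, and finally turn the upright keeper bar fully down over the parked pair. Do not swing the inner leaf out while the outer leaf is unfolded, and leave the jar, the carton and the tape roll where they stand.

Things in the scene. Friction and masses are not known exactly. Their poses are not given: they have to be found in the camera images.
- gate_frame: Fixed steel base plate (250 x 470 x 4 mm) with gate post (88 mm high), two blue bins and keeper post (80 mm high). Origin: on the bench at the foot of the gate post's axis; z up. Shut, the gate runs along +y; bins (92 mm high) lie on +x, fronts 55 mm from the gate line; open bench is -x; the leaves park along -y, with a 54 mm high stop block, 14 x 40 mm, at (36, -130) mm.
- inner_leaf (a joint): Angle of the inner leaf about the vertical gate post, rad: 0 = shut across the bins (frame +y), growing anticlockwise seen from above as it swings over the open bench (frame -x), pi = parked along frame -y (end stop). Stiff hinge, stays where left; about 2.7 N at the handle.
- outer_leaf (a joint): Angle of the outer leaf relative to the inner leaf, rad, about the vertical mid hinge: 0 = in line with it, growing anticlockwise seen from above as the free end swings over the open bench, pi = folded back flat alongside the inner leaf (end stop). Stays where left; about 0.6 N at its handle, so the inner leaf stays put meanwhile.
- keeper (a joint): Angle of the keeper arm about its level pivot, rad: 0 = upright, negative = leaning back to the bin side (stop at -0.35), positive = turning down towards the open bench (frame -x), pi/2 = level across the tops of the parked leaves (end stop). Stays where left; about 0.6 N at the bar.
- post_hinge (a point): Point on the inner leaf's vertical hinge axis, at the top of the gate post, 90 mm above the bench.
- mid_hinge (a point): Point on the vertical hinge axis between the two leaves, 90 mm above the bench. On the inner leaf it lies 150 mm along from the post axis and 11 mm to the side of the leaf's centre line (the bench side when the gate is shut).
- inner_handle (a point): Upright round steel handle, 16 mm in diameter, at the far end of the inner leaf, 150 mm from the post axis, on the leaf's centre line. It stands 51 mm proud of the leaf (leaf top 85 mm, handle top 136 mm above the bench); its sleeve (top 44 mm) turns freely in a grip; this point is on its axis, 111 mm above the bench. Leaves are 12 mm thick, galvanised.
- outer_handle (a point): The same upright round handle, 16 mm in diameter, top at 136 mm, with a free-turning sleeve, at the free end of the outer leaf, 110 mm from the mid hinge axis. This point is on its axis, 111 mm above the bench. With the leaf folded it stands 40 mm along from the gate post axis and 22 mm beside the inner leaf's centre line.
- keeper_pivot (a point): Level pivot of the keeper on top of the keeper post, 90 mm above the bench; frame (55, -85) mm, axis along frame y.
- keeper_bar (a point): Middle of the keeper's round cross bar, 12 mm in diameter and 40 mm long along frame y, 90 mm from the pivot at the end of a flat arm 18 mm wide and 6 mm thick. 175 to 180 mm above the bench at the start; when fully down, at 90 mm above the bench and frame x = -35 mm.
- jar_mid (a point): Centre of a pale round jar with a grey lid, 60 mm in diameter, 85 mm high, standing loose on the bench: a bystander.
- carton_mid (a point): Centre of a cardboard carton 60 x 70 x 55 mm standing loose on the bench: a bystander.
- tape_mid (a point): Centre of a brown roll of packing tape, 90 mm in diameter, 50 mm high, lying flat and loose on the bench: a bystander.

How it is judged:
By the outcome, as a careful person would: the job done as asked, in the order asked, and still so for the second after the job is handed in, with the robot touching nothing.
It also fails if it takes over 72 s, if anything falls off the work surface, if the arm or the gripper's body presses on something with over 40 N, if the wrist force passes 120 N, or if a joint passes its speed limit or range.

### The arm

A 7-joint arm with a two-finger parallel gripper is mounted at the origin on the work surface. World frame = base frame: x ahead of the robot, y to its left, z up, the work surface at z = 0. Lengths are in m, angles in rad, forces in N, time in s.
With the tool pointing down it reaches from about 0.425 to 0.8 m from the base axis. Payload 8.3 kg.
Tool frame: the origin (TCP) lies between the finger pads; the fingertips stand 22 mm ahead of it and the grasp point (between the pads) lies 3 mm ahead of it (tcp_to_tips is the distance from the TCP to the fingertips, in m); y points along the fingers, z is the direction in which the jaws open and shut, and the axes are right-handed (so a half turn about y gives the same grasp; the last joint's range is limited). The gripper opens to 85 mm and grips with 20 to 120 N. Pads are 22 mm wide; open, the fingers measure 114 mm over their backs; the gripper's body (76 mm by 85 mm) begins 54 mm behind the grasp point. The pads swing forward as they close: fully open they stand 13 mm farther back than shut.
Start: joints at [-1.356, 0.383, 0.016, 1.37, -0.006, 1.388, -0.046], TCP at [0.171, 0.601, 0.253] pointing down, gripper open.
Joint ranges: [-2.95, 2.95], [-0.25, 2.06], [-1.52, 1.56], [0.18, 2.33], [-1.44, 4.58], [0.02, 2.06], [-3.01, 3.01]. Speed limits (rad/s): [2.39, 2.39, 3.01, 3.01, 3.14, 3.14, 3.14].

### API

Orientations are given as a unit quaternion [w, x, y, z].
In Python, from plant import * gives the robot as it stands.
- The arm moves only by the tool play_rows, never from a script. Its arguments are lists of equal length, an entry for each row: "dp": the shift along the tool's x, y, z in cm, a list of three; "angular": the turn, a rotation vector about the tool's x, y, z in rad, a list of three. In form: {"dp": [[dx, dy, dz], ...], "angular": [[ax, ay, az], ...]}. A call has 1 to 5 rows; each row is the pose to reach, as a shift and turn from the pose commanded when the call began, along the tool's axes at that moment; what a row does not reach only later rows make up. A row lasts 1/12 s, in which the tool goes at most 41.7 mm and 7.16 degrees, less where a joint would pass 70% of its speed; a pose out of reach is approached as far as the arm can. A call with a gripper value outside its range is refused whole. "gripper" is the opening in per cent of the stroke, from 0 (shut) to 100 (fully open), set as the call begins (left out, the last holds). The fingers move at their own pace and stop on an object; the grip force is fixed at half the most. Time passes only in rows, so rows that repeat a pose let the fingers close. It gives the time, the measured TCP pose, the force and the opening at its end, in the units of the state.
- sense(): the state, without advancing time (a new reading comes with each control period).
- capture(name): name is "side" or "top"; returns the picture (420x560x3 uint8, red, green, blue); there is no depth.
- get_calibration(name): a dict with "fx", "fy", "cx", "cy" (pixels), "dist_coeffs" ([k1, k2, p1, p2, k3] as OpenCV has them; the pictures are not rectified), "view" (4x4, takes a point from world to camera coordinates). Camera axes: x right, y down, z forward; pixel columns grow to the right and rows downward; lengths in m; the calibration is good to about 2 mm. A picture is of the moment at which its call begins. get_calibration takes no time and is no camera call.
- close_job(): hands the job in, once; it reports no verdict.
The state is a dict: "time_s": time; "q": joint angles; "dq": joint speeds; "joint_efforts": joint torques, N m; "ee_pos": TCP position; "orientation": TCP orientation; "contact_force": force on the tool from outside, world axes, zero at the start; "moment": the same for the moment, N m; "finger_gap": finger opening in m.
Only numpy, scipy, OpenCV 4.12 (cv2) and the standard library are available. Lean on these libraries where they do the work, as an engineer would, in place of code of your own. Each camera call takes 0.05 s, during which the arm holds its last target.

## Working session

There is one attempt and no reset: what is moved stays moved. The work goes in short steps, Python scripts to look and compute and a tool call to move; the robot and the scene stay as the last step left them, time stands still between calls to the robot, and variables do not carry over. Pictures are saved under pics/ and viewed, and the job is handed in when it is done.

Besides the shell and the picture viewer there is one more tool, called after "Emit:" as a command line: name --argument value ..., lists and objects as JSON in quotes. play_rows: Moves the arm, as the interface text tells. Its arguments: {"type":"object","properties":{"dp":{"type":"array","items":{"type":"array","items":{"type":"number"}}},"angular":{"type":"array","items":{"type":"array","items":{"type":"number"}}},"gripper":{"type":"number"}},"required":["dp","angular"]}

```bash
ls; mkdir -p pics
python3 - <<'E'
from plant import *
import cv2
print(sense())
for n in("side","top"):
    cv2.imwrite(f"pics/{n}0.png",cv2.cvtColor(capture(n),cv2.COLOR_RGB2BGR))
    print(n,get_calibration(n))
E
```

```text
pics
{'time_s': 0.0, 'q': array([-1.35591803,  0.3842342 ,  0.01637301,  1.37116733, -0.00626337,
        1.38819298, -0.04649237]), 'dq': array([-0.00019793, -0.00010831,  0.0017701 , -0.0005097 , -0.00190228,
       -0.00159886, -0.00178686]), 'joint_efforts': array([ 1.53523970e-04, -6.27610874e+01,  8.44776761e-01, -3.71819186e+01,
        1.67803222e-02,  1.42146522e-02, -1.38006308e-05]), 'ee_pos': array([0.17123676, 0.60060408, 0.25227533]), 'orientation': array([-0.69961469,  0.70098761, -0.09793697,  0.09779573]), 'contact_force': array([-0.08126496, -0.27556191, -1.57760712]), 'moment': array([ 0.00326276, -0.01236007,  0.014072  ]), 'finger_gap': 0.08595188464939783}
side {'fx': 405.68904523971105, 'fy': 405.68904523971105, 'cx': 272.19796697147837, 'cy': 208.93482311715655, 'dist_coeffs': array([-0.06751267,  0.        ,  0.        ,  0.        ,  0.        ]), 'view': array([[ 0.8508215 , -0.52542231,  0.00584604, -0.45914391],
       [-0.36927437, -0.60581057, -0.7047198 ,  0.29462345],
       [ 0.3738171 ,  0.59743196, -0.70946165,  0.61713903],
       [ 0.        ,  0.        ,  0.        ,  1.        ]])}
top {'fx': 510.5680364597653, 'fy': 510.5680364597653, 'cx': 289.73138517242296, 'cy': 209.1802018988919, 'dist_coeffs': array([-0.04607083,  0.        ,  0.        ,  0.        ,  0.        ]), 'view': array([[-0.02962962, -0.99903236,  0.03250264, -0.02050651],
       [-0.99696427,  0.0271947 , -0.07295679,  0.52200782],
       [ 0.0720023 , -0.03456565, -0.99680534,  1.11085231],
       [ 0.        ,  0.        ,  0.        ,  1.        ]])}
```

View pics/top0.png

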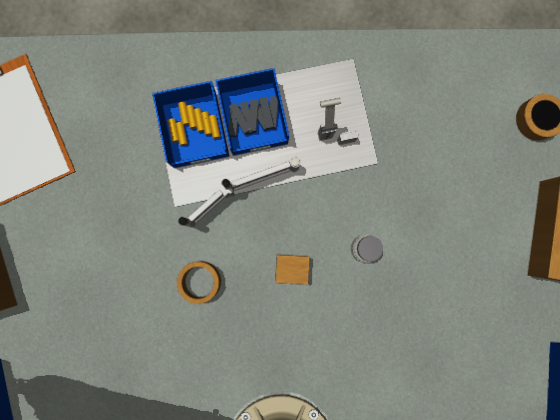

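View pics/side0.png

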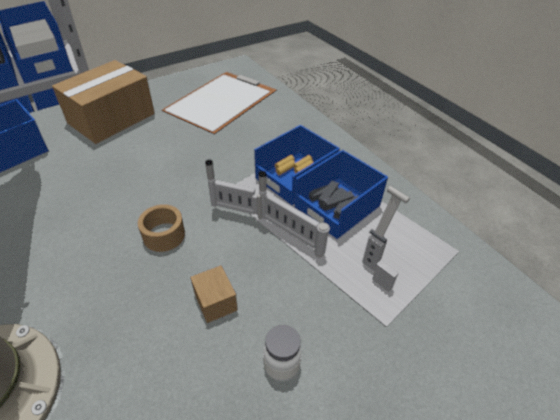

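```bash
cat > h.py <<'E'
import numpy as np, cv2
from plant import *
def ray(n,uv):
    c=get_calibration(n);K=np.array([[c['fx'],0,c['cx']],[0,c['fy'],c['cy']],[0,0,1]])
    p=cv2.undistortPoints(np.array([[uv]],float),K,np.array(c['dist_coeffs']))[0,0]
    V=np.array(c['view']);R=V[:3,:3];o=-R.T@V[:3,3];d=R.T@np.array([p[0],p[1],1]);return o,d/np.linalg.norm(d)
def plane(n,uv,z):
    o,d=ray(n,uv);return o+d*(z-o[2])/d[2]
def tri(a,b):
    o1,d1=ray("top",a);o2,d2=ray("side",b)
    A=np.stack([d1,-d2],1);s=np.linalg.lstsq(A,o2-o1,rcond=None)[0]
    p,q=o1+s[0]*d1,o2+s[1]*d2;return (p+q)/2,np.linalg.norm(p-q)
def proj(n,P):
    c=get_calibration(n);K=np.array([[c['fx'],0,c['cx']],[0,c['fy'],c['cy']],[0,0,1]]);V=np.array(c['view'])
    r=cv2.Rodrigues(V[:3,:3])[0];return cv2.projectPoints(np.array(P,float).reshape(-1,3),r,V[:3,3],K,np.array(c['dist_coeffs']))[0][:,0]
def snap(n,name,box=None,s=1):
    im=cv2.cvtColor(capture(n),cv2.COLOR_RGB2BGR)
    cv2.imwrite(f"pics/{name}_full.png",im)
    if box:
        x0,y0,x1,y1=box;im=cv2.resize(im[y0:y1,x0:x1],None,fx=s,fy=s,interpolation=cv2.INTER_CUBIC)
    cv2.imwrite(f"pics/{name}.png",im)
E
python3 - <<'E'
import cv2
def c(f,o,x0,y0,x1,y1,s):
    im=cv2.imread(f)[y0:y1,x0:x1];cv2.imwrite(o,cv2.resize(im,None,fx=s,fy=s,interpolation=cv2.INTER_CUBIC))
c("pics/top0.png","pics/top0c.png",140,50,390,235,3.2)
c("pics/side0.png","pics/side0c.png",190,120,460,330,2.8)
E
```

```text
(no output)
```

View pics/top0c.png

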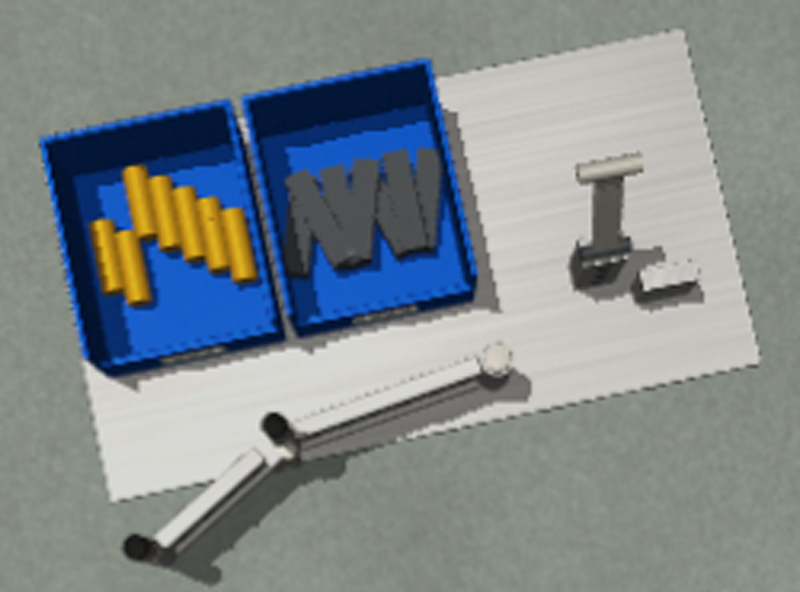

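View pics/side0c.png

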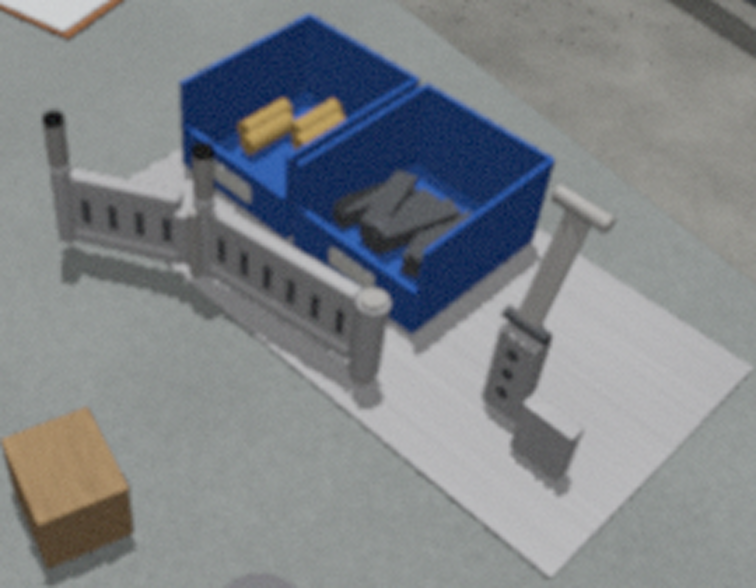

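```bash
cat > m.py <<'E'
from h import *
T=lambda x,y:(x/3.2+140-.35,y/3.2+50-.35)
S=lambda x,y:(x/2.8+190-.35,y/2.8+120-.35)
for nm,a,b,z in [("post",(497,358),(372,300),.088),("inner",(274,424),(203,153),.136),("outer",(137,546),(54,120),.136),("bar",(609,167),(582,208),.178)]:
    print(nm,tri(T(*a),S(*b)),plane("top",T(*a),z),plane("side",S(*b),z))
c=[plane("top",T(*p),.004) for p in [(110,500),(760,363),(684,30)]]
print("corners",c)
v=c[0]-c[1];print("ydir",np.degrees(np.arctan2(v[1],v[0])),np.linalg.norm(v))
v=c[2]-c[1];print("xdir",np.degrees(np.arctan2(v[1],v[0])),np.linalg.norm(v))
for nm,p,z in [("jar",(370,249),.085),("carton",(293,270),.055),("tape",(199,283),.05)]: print(nm,plane("top",p,z))
print("sidecorners",[plane("side",S(*p),.004) for p in [(551,576),(750,369)]])
E
python3 m.py
```

```text
post (array([ 0.61765899, -0.04792021,  0.08800022]), np.float64(0.0038219726648358447)) [ 0.61601083 -0.04690203  0.088     ] [ 0.61945151 -0.04870886  0.088     ]
inner (array([0.57205151, 0.09464261, 0.13285293]), np.float64(0.0034671711698197024)) [0.57008153 0.09511676 0.136     ] [0.57181347 0.09079513 0.136     ]
outer (array([0.49830776, 0.18059262, 0.13431987]), np.float64(0.0033911037590689656)) [0.49663366 0.18091438 0.136     ] [0.49912425 0.17795792 0.136     ]
bar (array([ 0.71793981, -0.11524512,  0.17720599]), np.float64(0.0029899217623861394)) [ 0.71649806 -0.11416995  0.178     ] [ 0.71868024 -0.11641888  0.178     ]
corners [array([0.53672115, 0.22240745, 0.004     ]), array([ 0.622025  , -0.23797411,  0.004     ]), array([ 0.86657227, -0.19358229,  0.004     ])]
ydir 100.49725368368438 0.4682178218781529
xdir 10.288671873681452 0.24854375906161116
jar [ 0.42863185 -0.19812409  0.085     ]
carton [ 0.38879418 -0.03722734  0.055     ]
tape [0.36711759 0.1631116  0.05      ]
sidecorners [array([ 0.6280773 , -0.23942381,  0.004     ]), array([ 0.86961681, -0.19311008,  0.004     ])]
```

```bash
cat >> h.py <<'E'
from scipy.spatial.transform import Rotation as Rn
O=np.array([.6175,-.0478]); A=np.radians(10.4)
EX=np.array([np.cos(A),np.sin(A)]);EY=np.array([-np.sin(A),np.cos(A)])
def W(fx,fy,z): return np.array([*(O+fx*EX+fy*EY),z])
def F(p): d=np.array(p)[:2]-O; return d@EX,d@EY
def Rt():
    s=sense();return np.array(s['ee_pos']),Rn.from_quat(np.roll(s['orientation'],-1)).as_matrix()
def dp(ps):
    """targets = world TCP positions -> cm in tool axes"""
    p,R=Rt();return np.round([R.T@(np.array(q)-p)*100 for q in ps],2).tolist()
E
python3 - <<'E'
from h import *
p,R=Rt();print(R)
d=np.degrees
# desired: y down; candidate z axis along frame x / -x /y/-y
for nm,z in [("ex",EX),("-ex",-EX),("ey",EY),("-ey",-EY)]:
    Z=np.array([*z,0]);Y=np.array([0,0,-1.]);X=np.cross(Y,Z);Rd=np.stack([X,Y,Z],1)
    print(nm,Rn.from_matrix(R.T@Rd).as_rotvec())
E
```

```text
[[ 9.61666793e-01 -5.20085347e-04  2.74220184e-01]
 [-2.74220676e-01 -1.75080651e-03  9.61665199e-01]
 [-2.00414963e-05 -9.99998332e-01 -1.82631064e-03]]
ex [1.64543600e-03 1.11150256e+00 9.97040927e-04]
-ex [ 1.13094603e-03 -2.03008912e+00 -1.86642219e-03]
ey [ 1.78949063e-03 -4.59293315e-01 -4.39094432e-04]
-ey [5.99466658e-04 2.68229823e+00 2.44307349e-03]
```

Run:
```python
from h import *
P=np.array([.4980,.1797]);print(F(P),F([.5715,.0935]))
print(dp([[*P,.25],[*P,.20]]))
```

```text
(np.float64(-0.07646868521769727), np.float64(0.24533454746748723)) (np.float64(-0.019736932433511663), np.float64(0.1472825295074572))
[[42.97, 0.29, -31.52], [42.97, 5.29, -31.51]]
```

Emit:
play_rows --dp '[[2,0,-1.5],[5,0,-3.6],[8,0,-5.8],[11,0,-8],[14,0,-10.3]]' --angular '[[0,0,0],[0,0,0],[0,0,0],[0,0,0],[0,0,0]]' --gripper 100

```text
time_s: 0.52
ee_pos: [0.2784, 0.462, 0.2528]
orientation: [-0.7, 0.701, -0.098, 0.098]
contact_force: [1.3, 0.0, 0.7]
finger_gap: 0.0852
```

Emit:
play_rows --dp '[[3,0,-2.2],[6,0,-4.4],[9,0,-6.6],[12,0,-8.8],[15,0,-11]]' --angular '[[0,0,0],[0,0,0],[0,0,0],[0,0,0],[0,0,0]]'

```text
time_s: 0.93
ee_pos: [0.3925, 0.3149, 0.2531]
orientation: [-0.7, 0.7, -0.098, 0.098]
contact_force: [1.6, 1.2, -0.4]
finger_gap: 0.0856
```

Emit:
play_rows --dp '[[3,0,-2.2],[6,0,-4.4],[9,0,-6.6],[12,0,-8.8],[14,0,-10.2]]' --angular '[[0,-0.09,0],[0,-0.19,0],[0,-0.28,0],[0,-0.37,0],[0,-0.459,0]]'

```text
time_s: 1.35
ee_pos: [0.5002, 0.1761, 0.2532]
orientation: [-0.704, 0.705, 0.064, -0.064]
contact_force: [0.3, -0.6, 0.2]
finger_gap: 0.0857
```

Emit:
play_rows --dp '[[0,0,0]]' --angular '[[0,0,0]]'

```text
time_s: 1.43
ee_pos: [0.5015, 0.1738, 0.2531]
orientation: [-0.703, 0.705, 0.063, -0.063]
contact_force: [-1.4, 0.0, 0.1]
finger_gap: 0.0855
```

Run:
```python
from h import *
p,R=Rt();print(p,R,F(p));P=np.array([.4980,.1797]);print(dp([[*P,.16],[*P,.118]]))
```

```text
[0.50145578 0.17376707 0.25309254] [[ 9.84136982e-01  9.76792979e-04 -1.77407570e-01]
 [ 1.77409584e-01 -2.65862709e-03  9.84133513e-01]
 [ 4.89634134e-04 -9.99995989e-01 -2.78974567e-03]] (np.float64(-0.07414068599554818), np.float64(0.23887525435247953))
[[-0.24, 9.31, 0.67], [-0.24, 13.51, 0.68]]
```

Emit:
play_rows --dp '[[-0.2,3,0.7],[-0.2,6,0.7],[-0.2,9.3,0.7],[-0.2,9.3,0.7]]' --angular '[[0,0,0],[0,0,0],[0,0,0],[0,0,0]]'

```text
time_s: 1.77
ee_pos: [0.4912, 0.1858, 0.154]
orientation: [-0.703, 0.706, 0.06, -0.068]
contact_force: [-1.4, 0.1, -1.2]
finger_gap: 0.0854
```

Run:
```python
from h import *
snap("top","t1",(130,130,290,270),4);snap("side","s1",(150,80,330,220),4)
print(Rt()[0])
```

```text
[0.49437137 0.18668465 0.15986621]
```

View pics/t1.png

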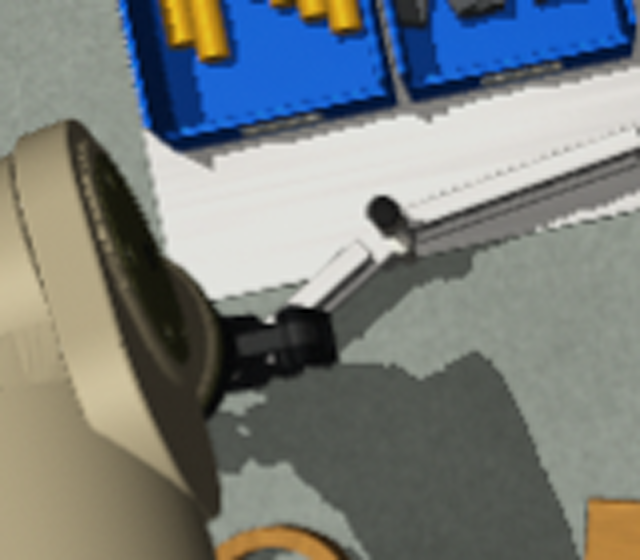

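View pics/s1.png

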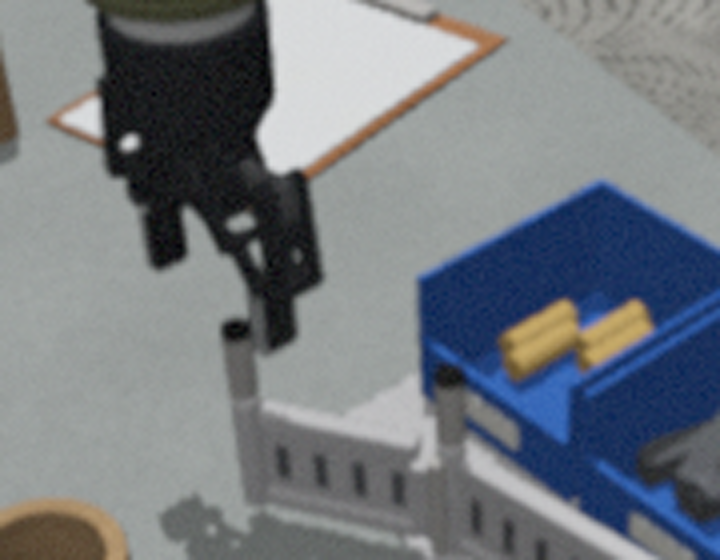

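Run:
```python
from h import *
p,R=Rt();print(p,R,F(p));P=np.array([.4980,.1797]);print(dp([[*P,.16],[*P,.118]]))
for n in("top","side"): print(proj(n,[*P,.136]),proj(n,[*p[:2],.136]))
Z=np.array([*EY,0]);Y=np.array([0,0,-1.]);X=np.cross(Y,Z);Rd=np.stack([X,Y,Z],1)
print(Rn.from_matrix(R.T@Rd).as_rotvec())
```

```text
[0.49437137 0.18668465 0.15986621] [[ 9.83641185e-01 -2.71017414e-03 -1.80118498e-01]
 [ 1.80114974e-01 -1.49486522e-03  9.83644428e-01]
 [-2.93510057e-03 -9.99995210e-01 -9.82268053e-04]] (np.float64(-0.07877683594247001), np.float64(0.25285949084361337))
[[0.23, -0.01, -0.75], [0.24, 4.19, -0.75]]
[[183.06930628 219.56632806]] [[179.54661408 221.50124736]]
[[208.05725335 162.22700573]] [[204.9464415  160.96650143]]
[ 0.00098167 -0.00040868 -0.00293531]
```

Emit:
play_rows --dp '[[0.2,0,-0.7],[0.2,1.5,-0.7],[0.2,3,-0.7],[0.2,4.2,-0.7],[0.2,4.2,-0.7]]' --angular '[[0,0,0],[0,0,0],[0,0,0],[0,0,0],[0,0,0]]'

```text
time_s: 2.28
ee_pos: [0.4987, 0.1798, 0.1184]
orientation: [-0.704, 0.704, 0.064, -0.064]
contact_force: [-0.7, -1.1, -0.8]
finger_gap: 0.0856
```

Emit:
play_rows --dp '[[0,0,0],[0,0,0],[0,0,0],[0,0,0],[0,0,0]]' --angular '[[0,0,0],[0,0,0],[0,0,0],[0,0,0],[0,0,0]]' --gripper 0

```text
time_s: 2.7
ee_pos: [0.4989, 0.1804, 0.1191]
orientation: [0.704, -0.704, -0.064, 0.064]
contact_force: [0.5, 0.6, -0.3]
finger_gap: 0.0254
```

Emit:
play_rows --dp '[[0,0,0],[0,0,0],[0,0,0],[0,0,0],[0,0,0]]' --angular '[[0,0,0],[0,0,0],[0,0,0],[0,0,0],[0,0,0]]'

```text
time_s: 3.12
ee_pos: [0.4987, 0.1808, 0.1189]
orientation: [0.704, -0.704, -0.064, 0.064]
contact_force: [-1.2, 1.4, 5.6]
finger_gap: 0.0146
```

Run:
```python
from h import *
snap("top","t2",(130,130,290,270),4);snap("side","s2",(150,80,330,220),4)
print(sense())
```

```text
{'time_s': 3.2167, 'q': array([-0.68027741,  0.29644392,  0.32347156,  1.81970091, -0.10850051,
        1.04153672,  1.43736843]), 'dq': array([ 0.00177249,  0.00185779,  0.00084426, -0.00101005, -0.00027012,
       -0.00197423, -0.00190937]), 'joint_efforts': array([ 1.09942261e+00, -4.70731223e+01,  4.75088418e+00, -3.07254696e+01,
        6.37028888e-01, -4.46347073e-01,  9.56673844e-03]), 'ee_pos': array([0.49873376, 0.18082689, 0.11894737]), 'orientation': array([ 0.70450112, -0.70387764, -0.06445554,  0.06387421]), 'contact_force': array([-2.32592813,  1.31165915,  5.74545046]), 'moment': array([ 0.34438842,  0.42490152, -0.02355032]), 'finger_gap': 0.014859364914776565}
```

View pics/s2.png

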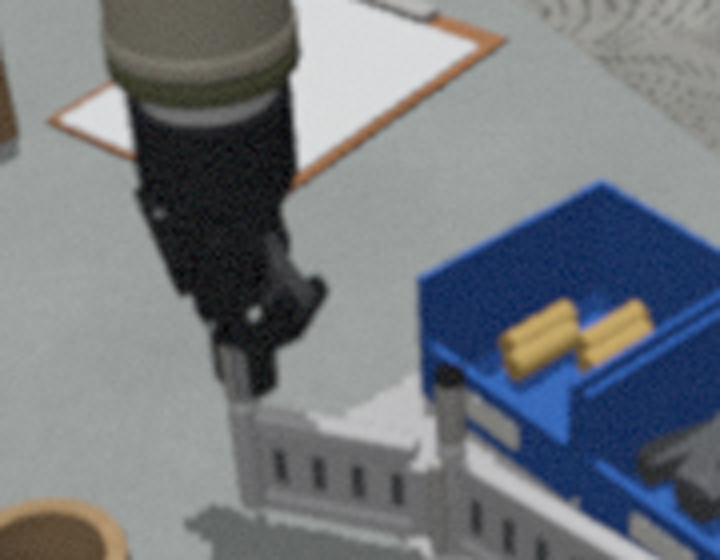

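View pics/t2.png

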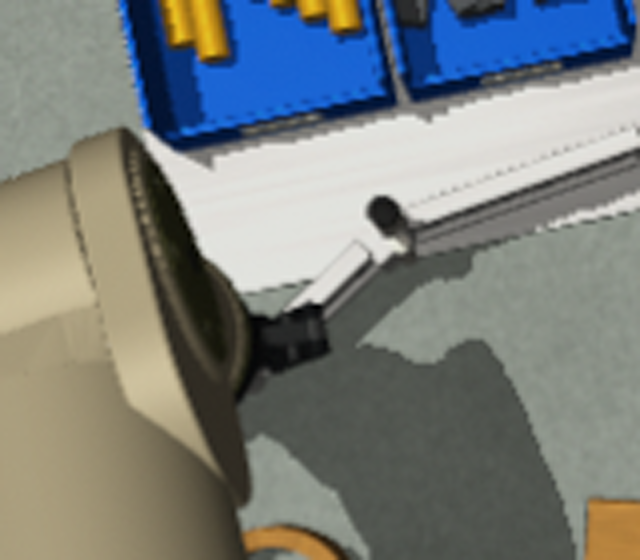

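```bash
cat > arc.py <<'E'
import numpy as np,sys
r,a0,a1=map(float,sys.argv[1:4]);n=5
f=lambda a:np.array([-np.sin(np.radians(a)),np.cos(np.radians(a))])*r
print([[round(x,2),0,round(y,2)] for x,y in [f(a0+(a1-a0)*k/n)-f(a0) for k in range(1,n+1)]])
E
for s in "25 65" "65 105" "105 145" "145 175" "175 182"; do python3 arc.py 11.05 $s; done
```

```text
[[np.float64(-1.35), 0, np.float64(-0.75)], [np.float64(-2.58), 0, np.float64(-1.68)], [np.float64(-3.67), 0, np.float64(-2.77)], [np.float64(-4.6), 0, np.float64(-4.0)], [np.float64(-5.34), 0, np.float64(-5.34)]]
[[np.float64(-0.55), 0, np.float64(-1.44)], [np.float64(-0.9), 0, np.float64(-2.94)], [np.float64(-1.03), 0, np.float64(-4.48)], [np.float64(-0.95), 0, np.float64(-6.02)], [np.float64(-0.66), 0, np.float64(-7.53)]]
[[np.float64(0.5), 0, np.float64(-1.46)], [np.float64(1.2), 0, np.float64(-2.83)], [np.float64(2.09), 0, np.float64(-4.09)], [np.float64(3.14), 0, np.float64(-5.22)], [np.float64(4.34), 0, np.float64(-6.19)]]
[[np.float64(0.98), 0, np.float64(-0.61)], [np.float64(2.02), 0, np.float64(-1.12)], [np.float64(3.11), 0, np.float64(-1.52)], [np.float64(4.23), 0, np.float64(-1.8)], [np.float64(5.37), 0, np.float64(-1.96)]]
[[np.float64(0.27), 0, np.float64(-0.02)], [np.float64(0.54), 0, np.float64(-0.03)], [np.float64(0.81), 0, np.float64(-0.04)], [np.float64(1.08), 0, np.float64(-0.04)], [np.float64(1.35), 0, np.float64(-0.04)]]
```

Emit:
play_rows --dp '[[-1.35,0,-0.75],[-2.58,0,-1.68],[-3.67,0,-2.77],[-4.6,0,-4.0],[-5.34,0,-5.34]]' --angular '[[0,0,0],[0,0,0],[0,0,0],[0,0,0],[0,0,0]]'

```text
time_s: 3.63
ee_pos: [0.4559, 0.1177, 0.119]
orientation: [0.704, -0.704, -0.065, 0.063]
contact_force: [2.7, 0.8, 3.5]
finger_gap: 0.0146
```

Emit:
play_rows --dp '[[0,0,0],[0,0,0]]' --angular '[[0,0,0],[0,0,0]]'

```text
time_s: 3.8
ee_pos: [0.4558, 0.1168, 0.1189]
orientation: [0.704, -0.704, -0.063, 0.063]
contact_force: [-2.2, 0.1, 7.1]
finger_gap: 0.0146
```

Run:
```python
from h import *
snap("top","t3",(130,130,330,280),4);snap("side","s3",(150,80,350,230),4)
s=sense();print(s['ee_pos'],F(s['ee_pos']),s['contact_force'],s['finger_gap'])
```

```text
[0.45594024 0.11755447 0.11887802] (np.float64(-0.12905592277320332), np.float64(0.19180257390815483)) [-1.30294443 -0.45998481  8.05099444] 0.014149586602276856
```

View pics/s3.png

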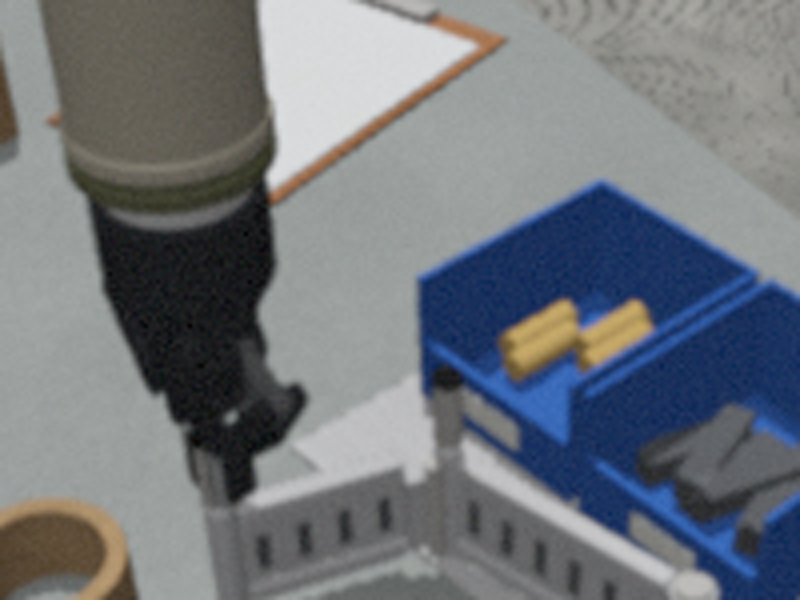

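View pics/t3.png

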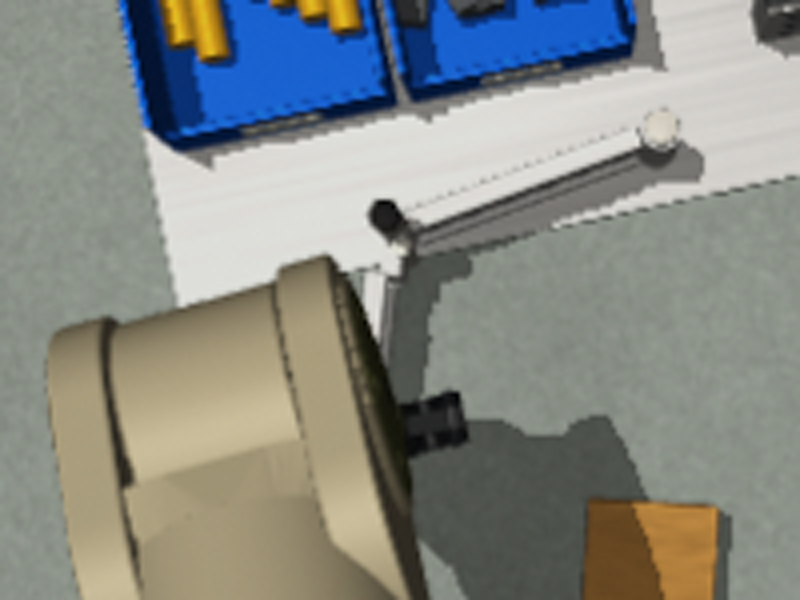

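Emit:
play_rows --dp '[[-0.5,-0.1,-1.44],[-0.85,-0.1,-2.94],[-1.0,-0.1,-4.48],[-0.9,-0.1,-6.02],[-0.6,-0.1,-7.53]]' --angular '[[0,0,0],[0,0,0],[0,0,0],[0,0,0],[0,0,0]]'

```text
time_s: 4.32
ee_pos: [0.4629, 0.042, 0.1191]
orientation: [0.704, -0.704, -0.064, 0.064]
contact_force: [1.9, 2.0, -1.1]
finger_gap: 0.0146
```

Emit:
play_rows --dp '[[0.5,0,-1.46],[1.2,0,-2.83],[2.09,0,-4.09],[3.14,0,-5.22],[4.34,0,-6.19]]' --angular '[[0,0,0],[0,0,0],[0,0,0],[0,0,0],[0,0,0]]'

```text
time_s: 4.73
ee_pos: [0.5173, -0.0109, 0.1191]
orientation: [0.704, -0.704, -0.064, 0.064]
contact_force: [1.0, 4.7, 1.4]
finger_gap: 0.0144
```

Emit:
play_rows --dp '[[0,0,0],[0,0,0]]' --angular '[[0,0,0],[0,0,0]]'

```text
time_s: 4.9
ee_pos: [0.5174, -0.0111, 0.1191]
orientation: [-0.704, 0.705, 0.063, -0.064]
contact_force: [-0.1, -1.6, 2.5]
finger_gap: 0.0146
```

Run:
```python
from h import *
snap("top","t4",(130,130,330,280),4);snap("side","s4",(170,100,370,250),4)
s=sense();print(s['ee_pos'],F(s['ee_pos']),s['contact_force'],s['finger_gap'],s['q'])
```

```text
[ 0.51657756 -0.01069232  0.11907509] (np.float64(-0.09256578950974802), np.float64(0.05471648862433745)) [-0.76856929 -2.08619068  1.12834943] 0.014449751033148162 [-0.42998133  0.27885275  0.45533995  1.85811816 -0.14018959  1.03708293
  1.83330486]
```

View pics/s4.png

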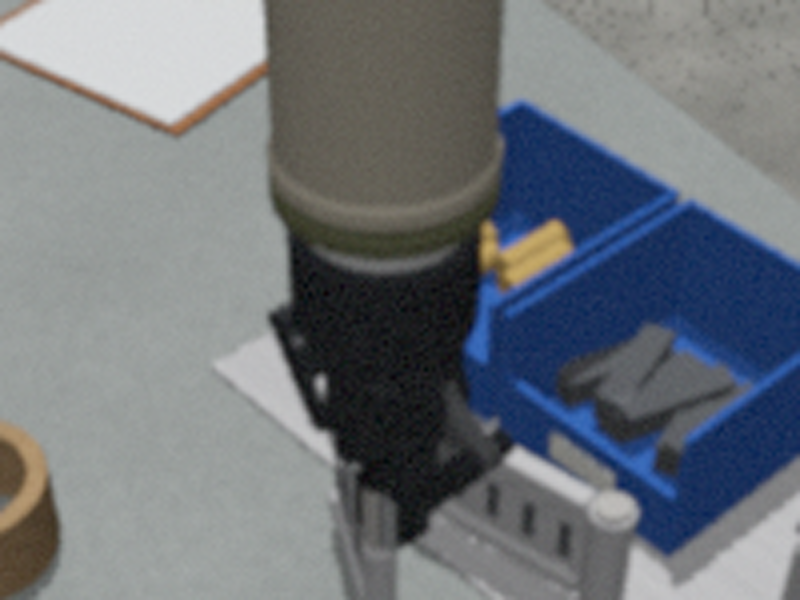

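View pics/t4.png

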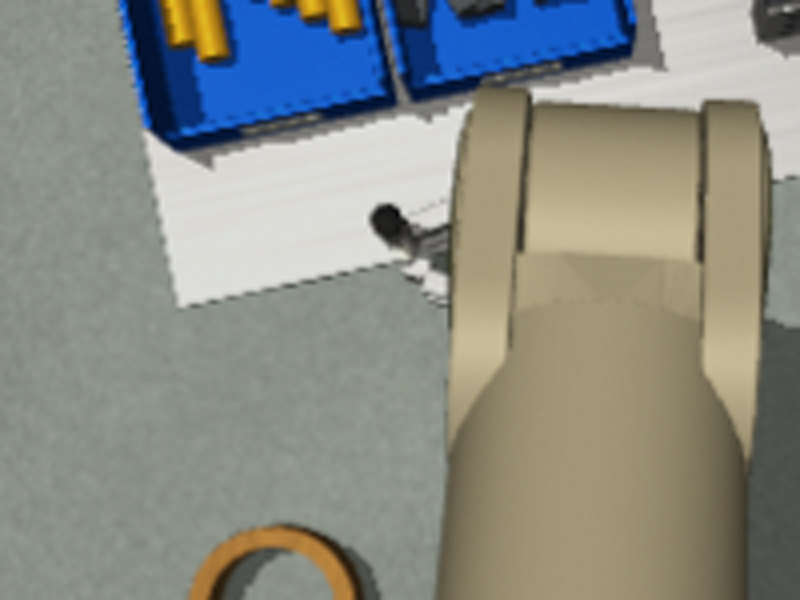

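Emit:
play_rows --dp '[[0.98,0,-0.61],[2.02,0,-1.12],[3.11,0,-1.5],[4.23,0,-1.75],[5.37,0,-1.9]]' --angular '[[0,0,0],[0,0,0],[0,0,0],[0,0,0],[0,0,0]]'

```text
time_s: 5.42
ee_pos: [0.5729, -0.0193, 0.1191]
orientation: [0.704, -0.704, -0.063, 0.064]
contact_force: [0.0, -0.6, 2.5]
finger_gap: 0.0143
```

Emit:
play_rows --dp '[[0.4,0,0],[0.8,0,0],[1.0,0,0],[1.2,0,0],[1.2,0,0]]' --angular '[[0,0,0],[0,0,0],[0,0,0],[0,0,0],[0,0,0]]'

```text
time_s: 5.83
ee_pos: [0.585, -0.0172, 0.1192]
orientation: [-0.704, 0.704, 0.064, -0.064]
contact_force: [1.9, -2.5, -0.6]
finger_gap: 0.0145
```

Emit:
play_rows --dp '[[0.15,0,0],[0.3,0,0],[0.3,0,0]]' --angular '[[0,0,0],[0,0,0],[0,0,0]]'

```text
time_s: 6.08
ee_pos: [0.5881, -0.0165, 0.1192]
orientation: [-0.704, 0.704, 0.064, -0.064]
contact_force: [0.0, -2.5, -1.2]
finger_gap: 0.0145
```

Run:
```python
from h import *
snap("top","t5",(130,110,330,260),4);snap("side","s5",(190,120,390,270),4)
s=sense();print(s['ee_pos'],F(s['ee_pos']),s['contact_force'],s['finger_gap'],s['q'])
```

```text
[ 0.58807598 -0.01646943  0.11917068] (np.float64(-0.023284860422371906), np.float64(0.03612745041941168)) [ 0.45422195 -3.33989146 -1.99987908] 0.01464325872416994 [-0.37215497  0.42822488  0.44753971  1.66696648 -0.20367548  1.09292143
  1.88631421]
```

View pics/s5.png

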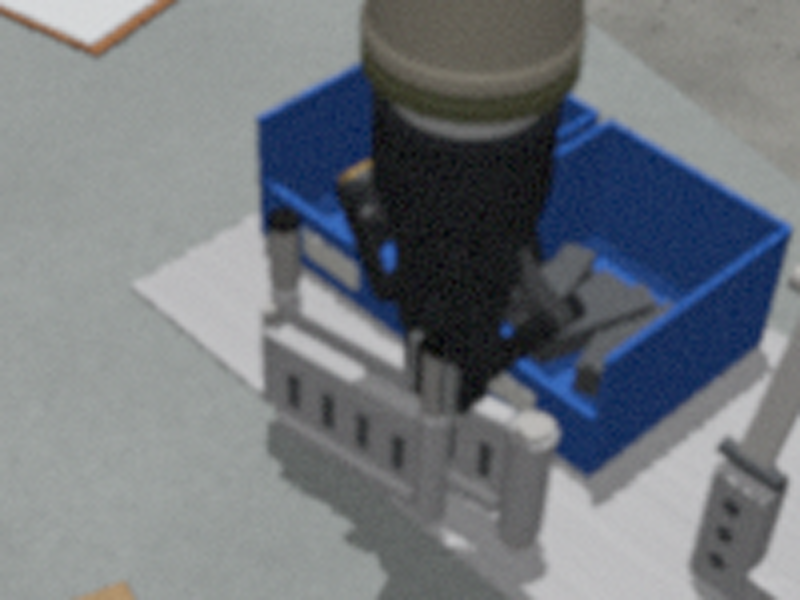

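View pics/t5.png

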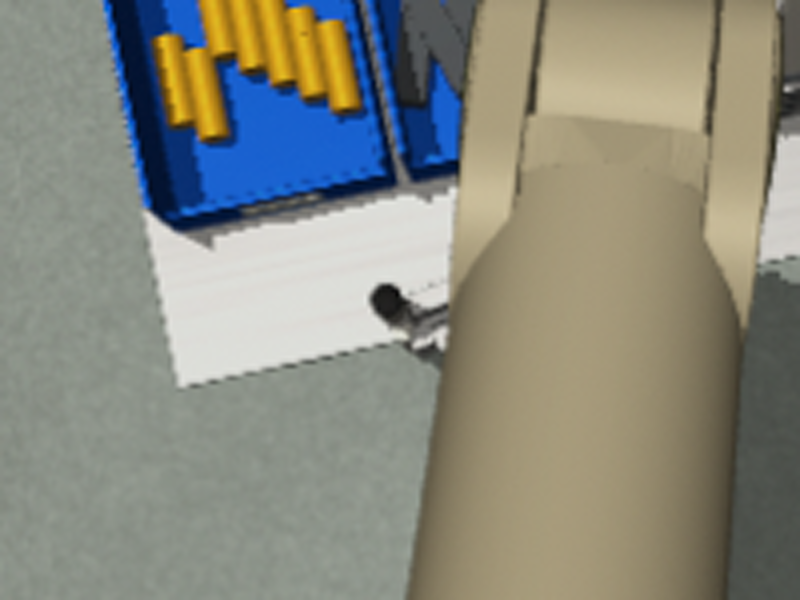

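Emit:
play_rows --dp '[[0.15,0,0],[0.3,0,0],[0.3,0,0]]' --angular '[[0,0,0],[0,0,0],[0,0,0]]'

```text
time_s: 6.43
ee_pos: [0.5892, -0.016, 0.119]
orientation: [0.704, -0.704, -0.062, 0.065]
contact_force: [-9.7, -1.8, 5.3]
finger_gap: 0.0143
```

Emit:
play_rows --dp '[[0.1,0,0],[0.2,0,0],[0.2,0,0]]' --angular '[[0,0,0],[0,0,0],[0,0,0]]'

```text
time_s: 6.68
ee_pos: [0.5906, -0.0146, 0.119]
orientation: [0.705, -0.703, -0.062, 0.066]
contact_force: [-12.6, -0.3, 8.4]
finger_gap: 0.0145
```

Emit:
play_rows --dp '[[-0.3,0,0],[-0.3,0,0],[-0.3,0,0],[-0.3,0,0],[-0.3,0,0]]' --angular '[[0,0,0],[0,0,0],[0,0,0],[0,0,0],[0,0,0]]' --gripper 60

```text
time_s: 7.1
ee_pos: [0.5904, -0.0158, 0.1194]
orientation: [0.704, -0.704, -0.064, 0.064]
contact_force: [-0.0, 0.2, 0.9]
finger_gap: 0.0511
```

Emit:
play_rows --dp '[[0,-1.5,0],[0,-3.5,0],[0,-5,0],[0,-6,1],[0,-6,3]]' --angular '[[0,0,0],[0,0,0],[0,0,0],[0,0,0],[0,0,0]]'

```text
time_s: 7.52
ee_pos: [0.5861, 0.0111, 0.182]
orientation: [-0.704, 0.705, 0.064, -0.061]
contact_force: [1.0, 0.3, 0.4]
finger_gap: 0.0512
```

Emit:
play_rows --dp '[[-3,-3,2],[-6,-6,4],[-9,-6,7],[-12,-6,9],[-15,-6,11]]' --angular '[[0,0,0],[0,0,0],[0,0,0],[0,0,0],[0,0,0]]'

```text
time_s: 7.93
ee_pos: [0.4157, 0.0963, 0.2398]
orientation: [0.704, -0.704, -0.065, 0.064]
contact_force: [-0.1, 0.4, 0.4]
finger_gap: 0.0512
```

Run:
```python
from h import *
snap("top","t6",(140,50,390,235),3.2);snap("side","s6",(190,120,460,330),2.8)
s=sense();print(s['ee_pos'],F(s['ee_pos']),s['contact_force'],s['finger_gap'])
```

```text
[0.41243951 0.09811647 0.23907092] (np.float64(-0.17535092956442272), np.float64(0.18053661715236968)) [-0.38793584  0.02335487 -0.3855168 ] 0.05128735371925833
```

View pics/s6.png

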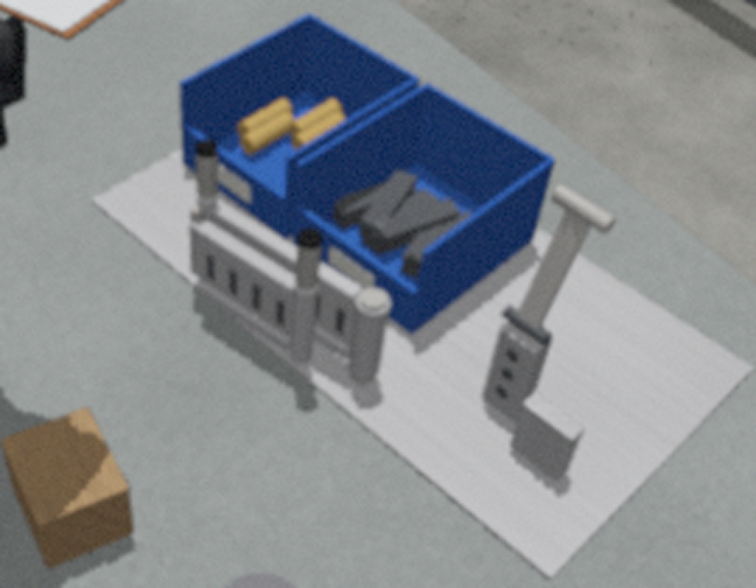

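View pics/t6.png

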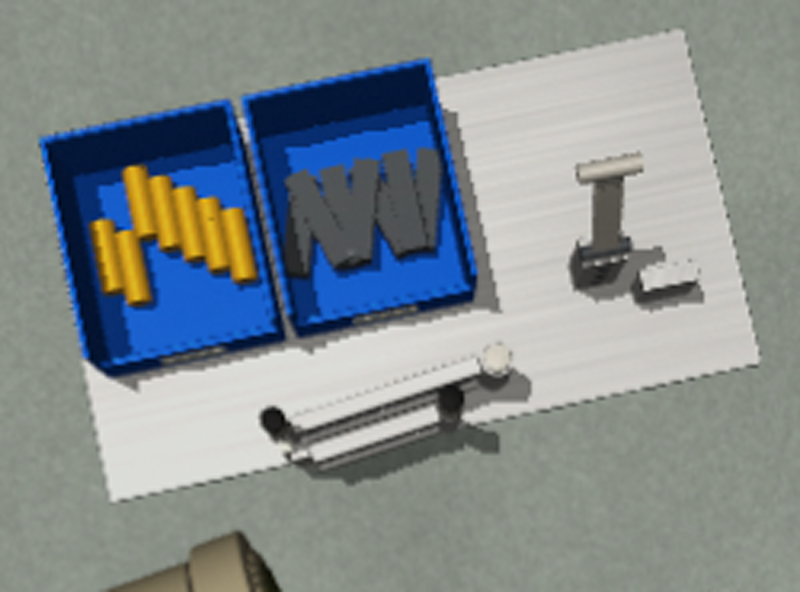

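```bash
cat > m2.py <<'E'
from m import T,S
from h import *
def two(a,b,z):
    p=plane("top",T(*a),z);q=plane("side",S(*b),z);return (p+q)/2
po=two((497,358),(372,300),.088)
i=two((273,418),(205,149),.136);o=two((451,397),(308,238),.136)
print(po,i,o)
d=(i-po)[:2];L=np.linalg.norm(d);d/=L;n=np.array([-d[1],d[0]]);v=(o-po)[:2]
print("inner",L,np.degrees(np.arctan2(d[1],d[0]))-100.4,"outer along/side",v@d,v@n, F(i),F(o),F(po))
E
python3 m2.py | tail -2
```

```text
[ 0.61773117 -0.04780544  0.088     ] [0.5745233  0.09471513 0.136     ] [ 0.58533775 -0.01591331  0.136     ]
inner 0.14892627173564815 6.465695848560273 outer along/side 0.039918653118394064 0.021747255449929764 (np.float64(-0.01654394608643763), np.float64(0.14793193288023096)) (np.float64(-0.025877712137869706), np.float64(0.037168740223525926)) (np.float64(0.00022639144341632045), np.float64(-4.7086552305114535e-05))
```

Run:
```python
from h import *
print(dp([[.5745,.0945,.239],[.5745,.0945,.165],[.5745,.0945,.118]]))
```

```text
[[15.85, -0.02, -3.39], [15.86, 7.38, -3.4], [15.87, 12.08, -3.42]]
```

Emit:
play_rows --dp '[[3,0,-0.7],[6.5,0,-1.5],[10,1,-2.2],[13,2,-2.9],[15.9,3,-3.4]]' --angular '[[0,0,0],[0,0,0],[0,0,0],[0,0,0],[0,0,0]]' --gripper 100

```text
time_s: 8.45
ee_pos: [0.5818, 0.0901, 0.2086]
orientation: [-0.704, 0.704, 0.064, -0.064]
contact_force: [-1.1, 0.1, 0.4]
finger_gap: 0.0852
```

Emit:
play_rows --dp '[[0,1.5,0],[0,3,0],[0,4,0],[0,4,0],[0,4,0]]' --angular '[[0,0,0],[0,0,0],[0,0,0],[0,0,0],[0,0,0]]'

```text
time_s: 8.87
ee_pos: [0.5795, 0.0901, 0.1691]
orientation: [-0.704, 0.704, 0.064, -0.064]
contact_force: [0.5, 0.5, 0.2]
finger_gap: 0.0852
```

Run:
```python
from h import *
snap("side","s7",(190,80,390,230),4)
print(Rt()[0],dp([[.5745,.0945,.165],[.5745,.0945,.118]]))
```

```text
[0.57996278 0.09006303 0.16998836] [[-0.46, 0.5, 0.53], [-0.46, 5.2, 0.53]]
```

View pics/s7.png

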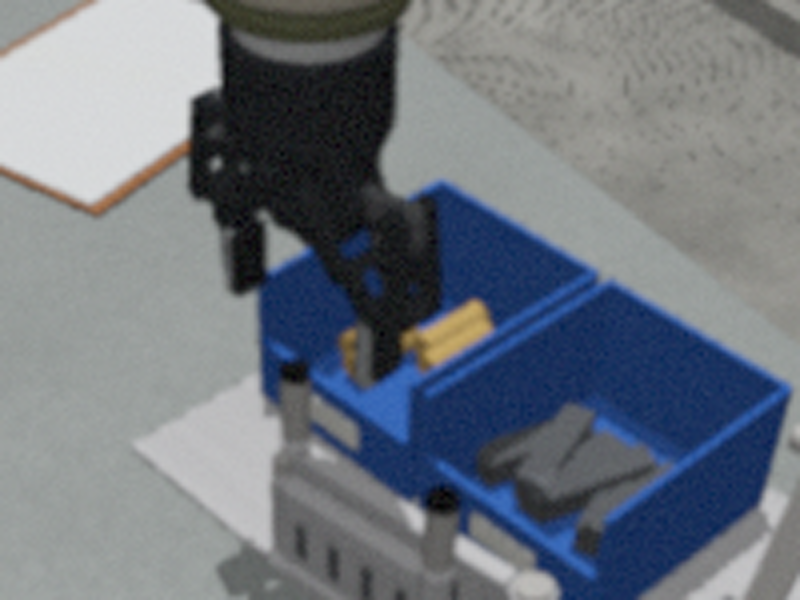

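Emit:
play_rows --dp '[[-0.5,0,0.5],[-0.5,1.5,0.5],[-0.5,3.5,0.5],[-0.5,5.1,0.5],[-0.5,5.1,0.5]]' --angular '[[0,0,0],[0,0,0],[0,0,0],[0,0,0],[0,0,0]]'

```text
time_s: 9.33
ee_pos: [0.5721, 0.0943, 0.1163]
orientation: [-0.704, 0.704, 0.063, -0.065]
contact_force: [-0.6, -0.4, -0.8]
finger_gap: 0.0857
```

Emit:
play_rows --dp '[[0,0,0],[0,0,0],[0,0,0],[0,0,0],[0,0,0]]' --angular '[[0,0,0],[0,0,0],[0,0,0],[0,0,0],[0,0,0]]' --gripper 0

```text
time_s: 9.75
ee_pos: [0.5745, 0.0939, 0.1192]
orientation: [0.704, -0.704, -0.064, 0.063]
contact_force: [-0.1, -0.1, -0.4]
finger_gap: 0.0251
```

Emit:
play_rows --dp '[[0,0,0],[0,0,0],[0,0,0],[0,0,0],[0,0,0]]' --angular '[[0,0,0],[0,0,0],[0,0,0],[0,0,0],[0,0,0]]'

```text
time_s: 10.17
ee_pos: [0.5743, 0.096, 0.1194]
orientation: [0.705, -0.703, -0.065, 0.064]
contact_force: [-3.5, 4.9, 5.6]
finger_gap: 0.0143
```

```bash
for s in "6.5 36.5" "36.5 66.5" "66.5 96.5" "96.5 126.5" "126.5 156.5" "156.5 180"; do python3 arc.py 15 $s | sed 's/np.float64(\([^)]*\))/\1/g'; done
python3 - <<'E'
from h import *
snap("side","s8",(190,80,390,230),4)
s=sense();print(s['ee_pos'],F(s['ee_pos']),s['contact_force'],s['finger_gap'],s['q'])
E
```

```text
[[-1.55, 0, -0.26], [-3.06, 0, -0.68], [-4.52, 0, -1.25], [-5.92, 0, -1.98], [-7.22, 0, -2.85]]
[[-1.21, 0, -1.0], [-2.31, 0, -2.12], [-3.29, 0, -3.35], [-4.13, 0, -4.67], [-4.83, 0, -6.08]]
[[-0.55, 0, -1.47], [-0.94, 0, -2.99], [-1.18, 0, -4.54], [-1.24, 0, -6.11], [-1.15, 0, -7.68]]
[[0.26, 0, -1.55], [0.68, 0, -3.06], [1.25, 0, -4.52], [1.98, 0, -5.92], [2.85, 0, -7.22]]
[[1.0, 0, -1.21], [2.12, 0, -2.31], [3.35, 0, -3.29], [4.67, 0, -4.13], [6.08, 0, -4.83]]
[[1.15, 0, -0.44], [2.33, 0, -0.79], [3.53, 0, -1.04], [4.75, 0, -1.19], [5.98, 0, -1.24]]
[0.57428908 0.09603588 0.11936714] (np.float64(-0.016535893568460882), np.float64(0.1492732667553941)) [-2.37303444  5.67493754  5.73378298] 0.014309904129539792 [-0.5432427   0.41011924  0.41442683  1.68405862 -0.18538122  1.08440988
  1.68142422]
```

View pics/s8.png

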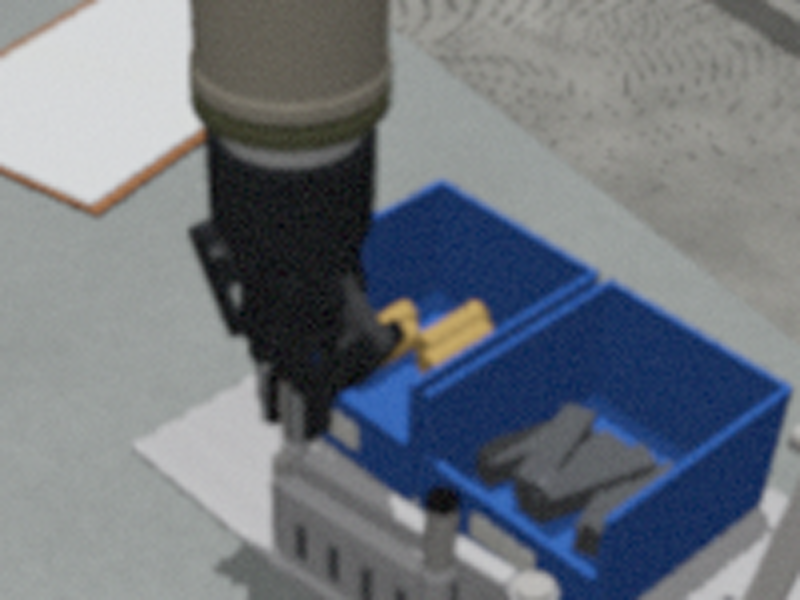

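Emit:
play_rows --dp '[[-0.8,0,0.02],[-2.3,0,-0.3],[-3.8,0,-0.8],[-5.3,0,-1.5],[-7.22,0,-2.7]]' --angular '[[0,0,0],[0,0,0],[0,0,0],[0,0,0],[0,0,0]]'

```text
time_s: 10.63
ee_pos: [0.5086, 0.0556, 0.1193]
orientation: [0.705, -0.704, -0.066, 0.064]
contact_force: [6.6, -1.5, 5.1]
finger_gap: 0.0143
```

Emit:
play_rows --dp '[[0,0,0]]' --angular '[[0,0,0]]'

```text
time_s: 10.72
ee_pos: [0.5055, 0.052, 0.1193]
orientation: [0.705, -0.704, -0.063, 0.063]
contact_force: [-4.4, 0.4, 6.6]
finger_gap: 0.0148
```

Run:
```python
from h import *
s=sense();f=F(s['ee_pos']);print(s['ee_pos'],f,np.hypot(*f),np.degrees(np.arctan2(-f[0],f[1])),s['contact_force'],s['finger_gap'])
```

```text
[0.50549867 0.05197181 0.11929756] (np.float64(-0.0921505923053784), np.float64(0.11835109434034104)) 0.14999571058463096 37.905057500796424 [-4.44894806  0.36228013  6.59320737] 0.014799007909854693
```

Emit:
play_rows --dp '[[-1.21,0,-1.0],[-2.31,0,-2.12],[-3.29,0,-3.35],[-4.13,0,-4.67],[-4.83,0,-6.08]]' --angular '[[0,0,0],[0,0,0],[0,0,0],[0,0,0],[0,0,0]]'

```text
time_s: 11.13
ee_pos: [0.4713, -0.0145, 0.1193]
orientation: [0.705, -0.704, -0.065, 0.063]
contact_force: [3.6, 2.1, 4.6]
finger_gap: 0.0143
```

Emit:
play_rows --dp '[[-0.55,0,-1.47],[-0.94,0,-2.99],[-1.18,0,-4.54],[-1.24,0,-6.11],[-1.15,0,-7.68]]' --angular '[[0,0,0],[0,0,0],[0,0,0],[0,0,0],[0,0,0]]'

```text
time_s: 11.55
ee_pos: [0.4745, -0.0924, 0.1193]
orientation: [0.704, -0.704, -0.065, 0.063]
contact_force: [4.5, 4.0, 2.9]
finger_gap: 0.0143
```

Emit:
play_rows --dp '[[0,0,0],[0,0,0]]' --angular '[[0,0,0],[0,0,0]]'

```text
time_s: 11.72
ee_pos: [0.475, -0.0938, 0.1193]
orientation: [-0.704, 0.705, 0.064, -0.062]
contact_force: [3.9, -1.6, 5.0]
finger_gap: 0.0145
```

Run:
```python
from h import *
snap("side","s9",(170,120,470,330),2.6)
s=sense();f=F(s['ee_pos']);print(s['ee_pos'],f,np.hypot(*f),np.degrees(np.arctan2(-f[0],f[1])),s['contact_force'],s['finger_gap'])
```

```text
[ 0.47485912 -0.09333829  0.11929763] (np.float64(-0.14851803135811717), np.float64(-0.0190407571064118)) 0.14973361703263582 97.30575340569901 [ 3.13522654 -0.79957584  6.4127222 ] 0.014261155610944539
```

View pics/s9.png

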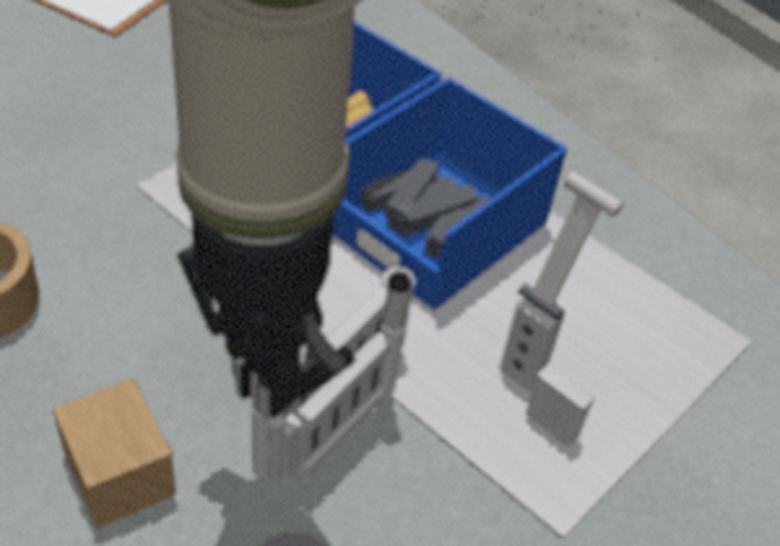

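Pair folded and halfway round (handles at about (265,390) and (398,280) in the crop). Continuing to the stop.

Emit:
play_rows --dp '[[0.26,0,-1.5],[0.7,0,-3.0],[1.3,0,-4.45],[2.0,0,-5.85],[2.9,0,-7.1]]' --angular '[[0,0,0],[0,0,0],[0,0,0],[0,0,0],[0,0,0]]'

```text
time_s: 12.18
ee_pos: [0.5152, -0.157, 0.1192]
orientation: [0.705, -0.704, -0.064, 0.064]
contact_force: [-2.0, 2.8, 11.9]
finger_gap: 0.0146
```

Emit:
play_rows --dp '[[1.0,0,-1.21],[2.12,0,-2.31],[3.35,0,-3.29],[4.67,0,-4.13],[6.08,0,-4.83]]' --angular '[[0,0,0],[0,0,0],[0,0,0],[0,0,0],[0,0,0]]'

```text
time_s: 12.6
ee_pos: [0.5838, -0.1936, 0.1193]
orientation: [0.704, -0.704, -0.064, 0.064]
contact_force: [-2.1, 3.5, 11.9]
finger_gap: 0.0146
```

Emit:
play_rows --dp '[[0,0,0],[0,0,0]]' --angular '[[0,0,0],[0,0,0]]'

```text
time_s: 12.77
ee_pos: [0.5849, -0.1938, 0.1193]
orientation: [-0.704, 0.705, 0.065, -0.063]
contact_force: [2.5, -0.9, 7.2]
finger_gap: 0.0143
```

Run:
```python
from h import *
s=sense();f=F(s['ee_pos']);print(s['ee_pos'],f,np.hypot(*f),np.degrees(np.arctan2(-f[0],f[1])),s['contact_force'],s['finger_gap'],s['q'])
```

```text
[ 0.58492371 -0.19381575  0.11932307] (np.float64(-0.05839975090793901), np.float64(-0.13773627664559865)) 0.14960552399661653 157.02320724977764 [ 2.54380453 -0.94448069  7.20188955] 0.014304842029844842 [-0.13481464  0.50133605  0.54822939  1.59280029 -0.2809294   1.12444132
  2.23200126]
```

Emit:
play_rows --dp '[[1.1,0,-0.42],[2.3,0,-0.77],[3.5,0,-1.02],[4.7,0,-1.17],[5.5,0,-1.22]]' --angular '[[0,0,0],[0,0,0],[0,0,0],[0,0,0],[0,0,0]]'

```text
time_s: 13.18
ee_pos: [0.6404, -0.1957, 0.1193]
orientation: [-0.704, 0.704, 0.064, -0.064]
contact_force: [-3.2, 0.5, 10.3]
finger_gap: 0.0145
```

Emit:
play_rows --dp '[[0.15,0,0],[0.3,0,0],[0.3,0,0]]' --angular '[[0,0,0],[0,0,0],[0,0,0]]'

```text
time_s: 13.43
ee_pos: [0.6429, -0.1953, 0.1194]
orientation: [-0.704, 0.705, 0.064, -0.064]
contact_force: [-0.3, -0.4, 7.2]
finger_gap: 0.0146
```

Run:
```python
from h import *
snap("side","s10",(190,120,460,330),2.8)
s=sense();f=F(s['ee_pos']);print(s['ee_pos'],f,np.hypot(*f),np.degrees(np.arctan2(-f[0],f[1])),s['contact_force'],s['finger_gap'])
```

```text
[ 0.64288758 -0.19531053  0.1193909 ] (np.float64(-0.0016579722241173965), np.float64(-0.14967009738501277)) 0.14967928020649737 179.36533130335846 [-1.06076278 -0.85734976  7.44255994] 0.014481838837219535
```

View pics/s10.png

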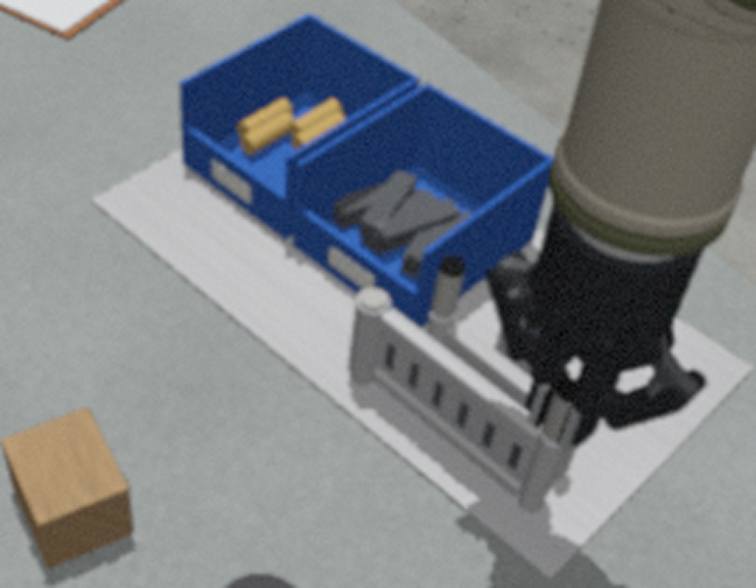

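Nearly parked; push on in small steps until the stop shows in the force.

Emit:
play_rows --dp '[[0.15,-0.1,0],[0.3,-0.1,0],[0.3,-0.1,0]]' --angular '[[0,0,0],[0,0,0],[0,0,0]]'

```text
time_s: 13.73
ee_pos: [0.6454, -0.1948, 0.1195]
orientation: [-0.704, 0.705, 0.063, -0.064]
contact_force: [-2.4, -2.6, 5.2]
finger_gap: 0.0145
```

Emit:
play_rows --dp '[[0.15,0,0],[0.3,0,0],[0.3,0,0]]' --angular '[[0,0,0],[0,0,0],[0,0,0]]'

```text
time_s: 13.98
ee_pos: [0.6461, -0.1948, 0.1193]
orientation: [0.704, -0.704, -0.061, 0.065]
contact_force: [-12.5, -1.5, 11.7]
finger_gap: 0.0143
```

Emit:
play_rows --dp '[[0.1,0,0],[0.2,0,0],[0.2,0,0]]' --angular '[[0,0,0],[0,0,0],[0,0,0]]'

```text
time_s: 14.23
ee_pos: [0.6463, -0.1948, 0.1193]
orientation: [0.705, -0.704, -0.06, 0.066]
contact_force: [-21.0, 0.3, 16.8]
finger_gap: 0.0142
```

Emit:
play_rows --dp '[[-0.3,0,0],[-0.3,0,0],[-0.3,0,0],[-0.3,0,0],[-0.3,0,0]]' --angular '[[0,0,0],[0,0,0],[0,0,0],[0,0,0],[0,0,0]]' --gripper 60

```text
time_s: 14.65
ee_pos: [0.6481, -0.1931, 0.1189]
orientation: [0.704, -0.704, -0.064, 0.064]
contact_force: [-0.3, -0.2, -0.2]
finger_gap: 0.0513
```

Emit:
play_rows --dp '[[0,-1.5,0],[0,-3.5,0],[0,-5.5,0],[-1,-8,0],[-3,-10,0]]' --angular '[[0,0,0],[0,0,0],[0,0,0],[0,0,0],[0,0,0]]'

```text
time_s: 15.07
ee_pos: [0.6199, -0.1975, 0.2202]
orientation: [-0.704, 0.704, 0.065, -0.065]
contact_force: [-0.1, -0.5, 0.2]
finger_gap: 0.0519
```

Emit:
play_rows --dp '[[-4,-1,-2],[-8,-1,-4],[-11,-1,-5],[-11,-1,-5]]' --angular '[[0,0,0],[0,0,0],[0,0,0],[0,0,0]]' --gripper 0

```text
time_s: 15.4
ee_pos: [0.5121, -0.2753, 0.2304]
orientation: [-0.704, 0.705, 0.059, -0.06]
contact_force: [0.3, -1.9, 0.6]
finger_gap: 0.0029
```

Run:
```python
from h import *
snap("top","t11",(140,50,390,235),3.2);snap("side","s11",(190,120,460,330),2.8)
s=sense();print(s['ee_pos'],F(s['ee_pos']),s['contact_force'],s['finger_gap'])
```

```text
[ 0.51797431 -0.26954639  0.22999794] (np.float64(-0.13792010175121497), np.float64(-0.2001371317746033)) [ 0.53308289  1.42644962 -0.51678286] 9.45348485495479e-05
```

View pics/s11.png

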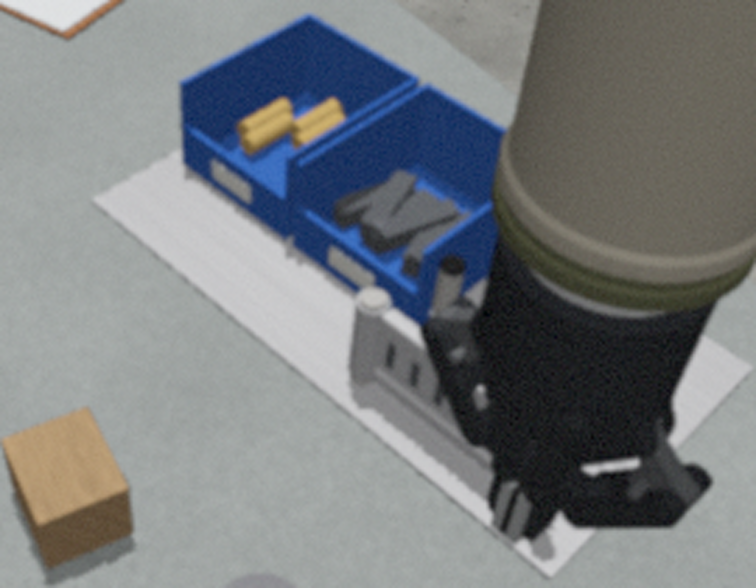

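View pics/t11.png

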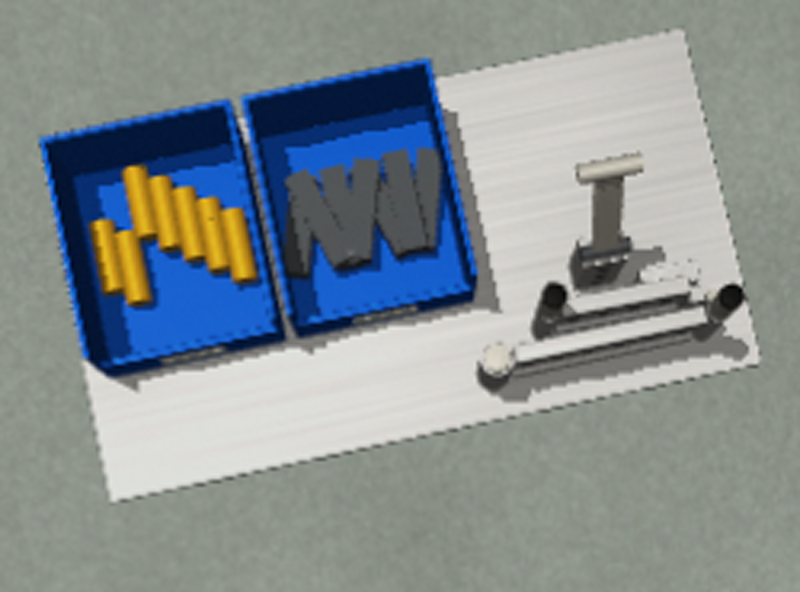

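```bash
python3 - <<'E' | tail -3
from m import T,S
from h import *
po=plane("top",T(497,358),.088);i=plane("top",T(731,297),.136);o=plane("top",T(554,295),.136)
d=(i-po)[:2];L=np.linalg.norm(d);d/=L;n=np.array([-d[1],d[0]]);v=(o-po)[:2]
print(L,(np.degrees(np.arctan2(d[1],d[0]))-100.4)%360,v@d,v@n)
b=[plane("top",T(*p),.1745) for p in((578,174),(641,160))]; print(b,[F(x) for x in b])
print([W(x,-.085,0) for x in(.1,.055,-.01,-.035)])
E
```

```text
0.1490818317276632 180.18749336225187 0.03984869040841002 0.02418656232453501
[array([ 0.71350516, -0.09551404,  0.1745    ]), array([ 0.72149735, -0.13433885,  0.1745    ])] [(np.float64(0.08581463391017002), np.float64(-0.0642609390785689)), (np.float64(0.08666691147175637), np.float64(-0.10389065761850093))]
[array([ 0.73120127, -0.11335166,  0.        ]), array([ 0.68694056, -0.12147502,  0.        ]), array([ 0.62300841, -0.13320877,  0.        ]), array([ 0.59841913, -0.13772175,  0.        ])]
```

Emit:
play_rows --dp '[[1,-2,0.5],[4,-4,2],[7.5,-4,3.5],[11,-4,5],[14,-4,6.5]]' --angular '[[0,0,0],[0,0,0],[0,0,0],[0,0,0],[0,0,0]]'

```text
time_s: 15.92
ee_pos: [0.6483, -0.175, 0.269]
orientation: [0.705, -0.704, -0.066, 0.065]
contact_force: [0.8, -0.7, 0.8]
finger_gap: 0.0001
```

Emit:
play_rows --dp '[[3,0,1.5],[6,0,3],[9,0,4],[11.8,0,5],[11.8,0,5]]' --angular '[[0,0,0],[0,0,0],[0,0,0],[0,0,0],[0,0,0]]'

```text
time_s: 16.33
ee_pos: [0.7565, -0.0997, 0.2642]
orientation: [0.705, -0.702, -0.067, 0.069]
contact_force: [1.8, 1.5, -0.2]
finger_gap: 0.0001
```

Emit:
play_rows --dp '[[0,0,0],[0,0,0],[0,0,0]]' --angular '[[0,0,0],[0,0,0],[0,0,0]]'

```text
time_s: 16.58
ee_pos: [0.752, -0.1088, 0.2694]
orientation: [-0.704, 0.704, 0.064, -0.064]
contact_force: [0.1, -0.6, -0.5]
finger_gap: -0.0002
```

Run:
```python
from h import *
snap("side","s12",(270,100,510,290),3.2)
s=sense();print(s['ee_pos'],F(s['ee_pos']),s['contact_force'],s['q'])
print(dp([W(.118,-.085,.25),W(.118,-.085,.188)]))
p,R=Rt();Z=np.array([*EY,0]);Y=np.array([0,0,-1.]);X=np.cross(Y,Z);Rd=np.stack([X,Y,Z],1)
print(Rn.from_matrix(R.T@Rd).as_rotvec())
```

```text
[ 0.75179338 -0.10913074  0.26989915] (np.float64(0.12101576450384768), np.float64(-0.08456569496457052)) [0.55916577 0.94898047 0.62197373] [-0.13013439  0.74850815  0.52887088  0.85564767 -0.35073836  1.60713128
  2.01202446]
[[-0.3, 1.99, -0.04], [-0.31, 8.19, -0.04]]
[ 0.00023858 -0.00124485  0.00046032]
```

View pics/s12.png

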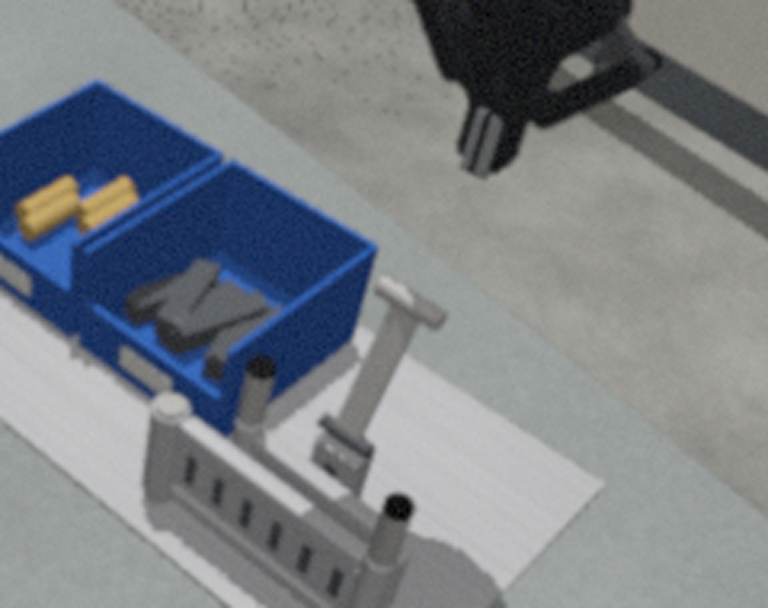

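Emit:
play_rows --dp '[[-0.2,2,0],[-0.2,4.5,0],[-0.2,7,0],[-0.2,8.4,0],[-0.2,8.4,0]]' --angular '[[0,0,0],[0,0,0],[0,0,0],[0,0,0],[0,0,0]]'

```text
time_s: 17.05
ee_pos: [0.7481, -0.1089, 0.1817]
orientation: [0.705, -0.704, -0.062, 0.065]
contact_force: [-0.2, 0.2, -1.1]
finger_gap: 0.0002
```

Emit:
play_rows --dp '[[0,0,0],[0,0,0],[0,0,0]]' --angular '[[0,0,0],[0,0,0],[0,0,0]]'

```text
time_s: 17.3
ee_pos: [0.7509, -0.1093, 0.1878]
orientation: [-0.704, 0.705, 0.065, -0.063]
contact_force: [-0.5, -0.3, 0.4]
finger_gap: -0.0002
```

Run:
```python
from h import *
snap("side","s13",(270,100,510,290),3.2)
s=sense();print(s['ee_pos'],F(s['ee_pos']),s['contact_force'])
print(dp([W(.072,-.085,.197),W(.041,-.085,.193),W(.021,-.085,.183),W(.0075,-.085,.172)]))
```

```text
[ 0.75089847 -0.10923221  0.18754786] (np.float64(0.1201172347788973), np.float64(-0.0845039453715123)) [ 0.01070471 -0.14189406 -0.86834286]
[[-4.81, -0.96, -0.05], [-7.91, -0.57, -0.05], [-9.91, 0.43, -0.05], [-11.27, 1.52, -0.05]]
```

View pics/s13.png

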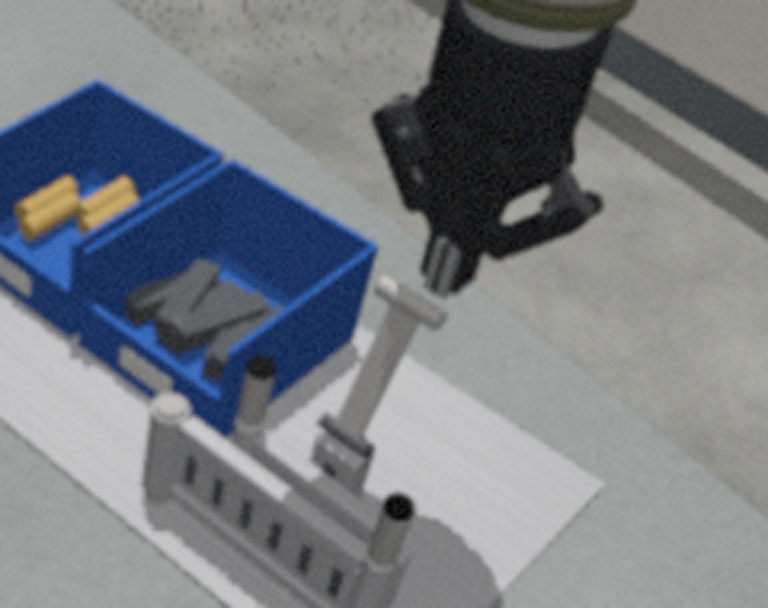

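Emit:
play_rows --dp '[[-0.9,0,0],[-1.8,-0.2,0],[-2.8,-0.5,0],[-3.8,-0.7,0],[-4.8,-0.8,0]]' --angular '[[0,0,0],[0,0,0],[0,0,0],[0,0,0],[0,0,0]]'

```text
time_s: 17.77
ee_pos: [0.7032, -0.1178, 0.1949]
orientation: [-0.704, 0.704, 0.065, -0.063]
contact_force: [0.7, 0.2, -0.6]
finger_gap: -0.0002
```

Emit:
play_rows --dp '[[-0.8,0,0],[-1.6,0.2,0],[-2.4,0.3,0],[-3.1,0.4,0],[-3.1,0.4,0]]' --angular '[[0,0,0],[0,0,0],[0,0,0],[0,0,0],[0,0,0]]'

```text
time_s: 18.18
ee_pos: [0.6718, -0.1239, 0.1903]
orientation: [-0.704, 0.704, 0.064, -0.063]
contact_force: [-0.2, -0.1, 0.1]
finger_gap: 0.0001
```

Run:
```python
from h import *
snap("side","s14",(250,100,490,290),3.2)
s=sense();print(s['ee_pos'],F(s['ee_pos']),s['contact_force'])
print(dp([W(.041,-.085,.193),W(.021,-.085,.183),W(.0075,-.085,.172)]))
```

```text
[ 0.67239157 -0.12346405  0.19021995] (np.float64(0.04033097390344861), np.float64(-0.08432998216869642)) [-0.12157431 -0.76752606  0.47236706]
[[0.07, -0.28, -0.07], [-1.93, 0.72, -0.07], [-3.28, 1.82, -0.07]]
```

View pics/s14.png

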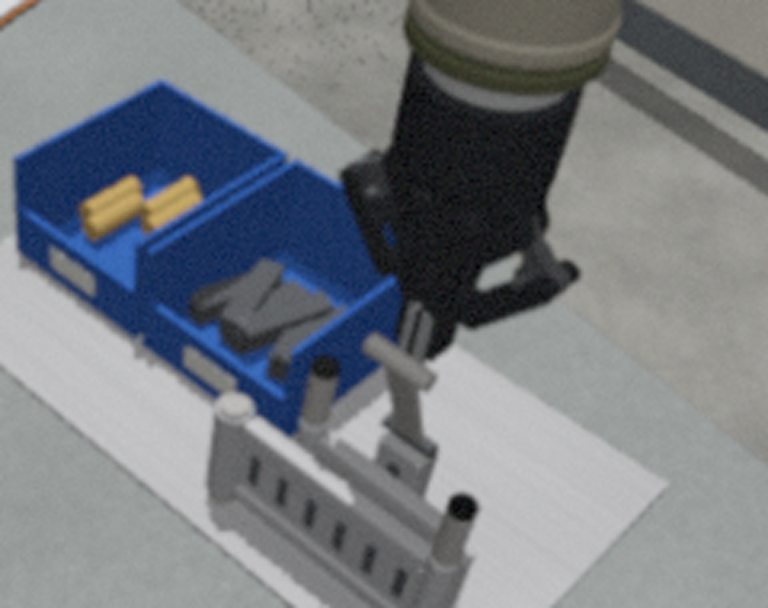

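Emit:
play_rows --dp '[[-0.9,0.2,0],[-1.9,0.7,0],[-2.6,1.2,0],[-3.3,1.8,0],[-3.8,2.4,0]]' --angular '[[0,0,0],[0,0,0],[0,0,0],[0,0,0],[0,0,0]]'

```text
time_s: 18.65
ee_pos: [0.6353, -0.1301, 0.1656]
orientation: [-0.704, 0.704, 0.064, -0.064]
contact_force: [1.2, 0.5, 0.7]
finger_gap: -0.0001
```

Emit:
play_rows --dp '[[0,0,0],[0,0,0],[0.4,0,0],[0.4,-1.5,0],[0.4,-3.5,0]]' --angular '[[0,0,0],[0,0,0],[0,0,0],[0,0,0],[0,0,0]]'

```text
time_s: 19.07
ee_pos: [0.639, -0.1284, 0.199]
orientation: [0.704, -0.704, -0.063, 0.065]
contact_force: [0.4, -0.0, 0.7]
finger_gap: 0.0001
```

Emit:
play_rows --dp '[[0,0,0],[0,0,0]]' --angular '[[0,0,0],[0,0,0]]'

```text
time_s: 19.23
ee_pos: [0.6405, -0.1294, 0.2019]
orientation: [-0.704, 0.705, 0.065, -0.063]
contact_force: [0.5, 1.3, -1.1]
finger_gap: -0.0003
```

Run:
```python
from h import *
snap("side","s15",(250,100,490,290),3.2)
s=sense();print(s['ee_pos'],F(s['ee_pos']),s['contact_force'])
```

```text
[ 0.6398263  -0.12909864  0.20061271] (np.float64(0.0072835464900197384), np.float64(-0.08399334832785837)) [ 0.10356343  1.31049323 -0.64360175]
```

View pics/s15.png

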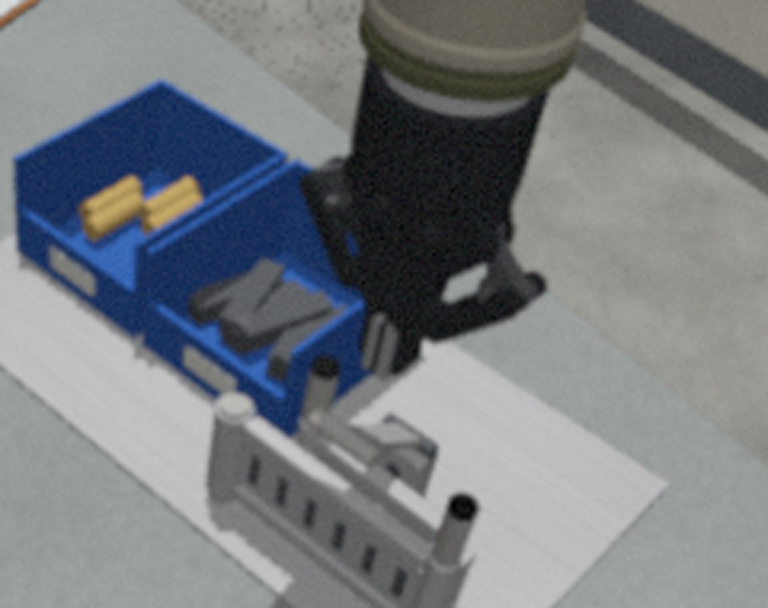

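Run:
```python
from h import *
for px in [(347,436),(355,440),(363,445)]:
    o,d=ray("side",(px[0]/3.2+250,px[1]/3.2+100))
    n=np.array([*EY,0]);t=(-.085-(o[:2]-O)@EY)/(d@n);p=o+t*d;print(F(p),p[2])
print(dp([W(-.025,-.085,.19),W(-.03,-.085,.14),W(-.035,-.085,.118)]))
```

```text
(np.float64(-0.00786089789225543), np.float64(-0.08500000000000002)) 0.1402758843553117
(np.float64(0.0013097449756256246), np.float64(-0.08500000000000003)) 0.1299955341053235
(np.float64(0.01108426948414896), np.float64(-0.08500000000000002)) 0.11830614591098987
[[-3.23, 1.06, -0.1], [-3.74, 6.06, -0.1], [-4.24, 8.26, -0.1]]
```

Emit:
play_rows --dp '[[-1.5,0,-0.1],[-2.8,0,-0.1],[-2.9,1,-0.1],[-3,2.2,-0.1],[-3.2,3.4,-0.1]]' --angular '[[0,0,0],[0,0,0],[0,0,0],[0,0,0],[0,0,0]]'

```text
time_s: 19.7
ee_pos: [0.6079, -0.1353, 0.1645]
orientation: [0.704, -0.704, -0.064, 0.064]
contact_force: [-0.1, -0.2, 1.4]
finger_gap: -0.0
```

Emit:
play_rows --dp '[[-0.3,1,0],[-0.6,2,0],[-0.8,3,0],[-1,4,0],[-1,4.4,0]]' --angular '[[0,0,0],[0,0,0],[0,0,0],[0,0,0],[0,0,0]]'

```text
time_s: 20.12
ee_pos: [0.5969, -0.1377, 0.1202]
orientation: [0.704, -0.704, -0.063, 0.065]
contact_force: [-0.3, -0.3, -0.1]
finger_gap: 0.0001
```

Emit:
play_rows --dp '[[0,0.2,0],[0,0.2,0],[0,0.2,0]]' --angular '[[0,0,0],[0,0,0],[0,0,0]]'

```text
time_s: 20.37
ee_pos: [0.5984, -0.1378, 0.1207]
orientation: [-0.704, 0.704, 0.064, -0.064]
contact_force: [0.4, -0.3, 0.6]
finger_gap: -0.0002
```

Run:
```python
from h import *
snap("side","s16",(250,100,490,290),3.2)
s=sense();print(s['ee_pos'],F(s['ee_pos']),s['contact_force'])
```

```text
[ 0.59845352 -0.13787027  0.12087504] (np.float64(-0.03499298116645883), np.float64(-0.08515228979341088)) [ 0.92093351  0.03178008 -0.0456185 ]
```

View pics/s16.png

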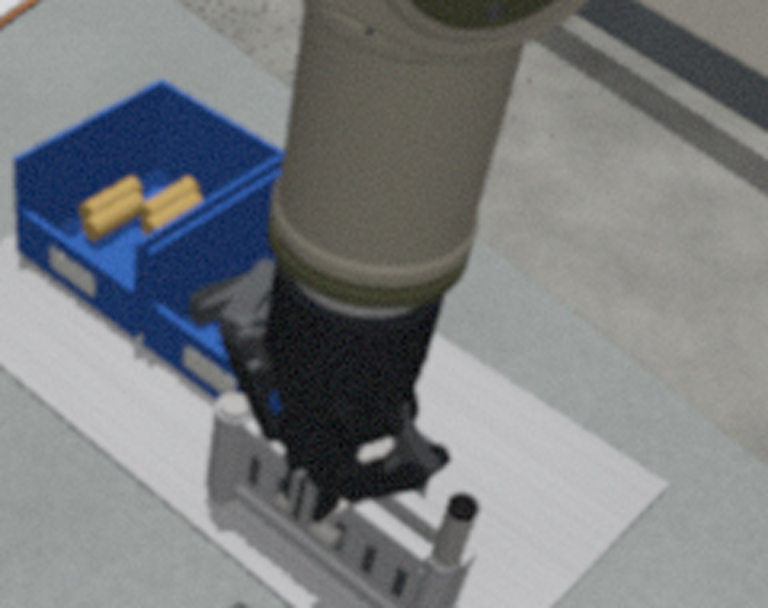

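Pushing down the last millimetres until the stop's force appears.

Emit:
play_rows --dp '[[0,0.15,0],[0,0.3,0],[0,0.3,0]]' --angular '[[0,0,0],[0,0,0],[0,0,0]]'

```text
time_s: 20.67
ee_pos: [0.5985, -0.1379, 0.118]
orientation: [-0.704, 0.704, 0.065, -0.064]
contact_force: [-0.7, 0.1, 4.2]
finger_gap: 0.0001
```

Emit:
play_rows --dp '[[0,0.1,0],[0,0.2,0],[0,0.2,0]]' --angular '[[0,0,0],[0,0,0],[0,0,0]]'

```text
time_s: 20.92
ee_pos: [0.5986, -0.138, 0.1175]
orientation: [0.704, -0.704, -0.065, 0.063]
contact_force: [-5.3, 1.1, 14.8]
finger_gap: -0.0001
```

Emit:
play_rows --dp '[[0,-1,0],[0,-3,0],[0,-6,0],[-1,-9,0],[-3,-12,0]]' --angular '[[0,0,0],[0,0,0],[0,0,0],[0,0,0],[0,0,0]]'

```text
time_s: 21.33
ee_pos: [0.5693, -0.1421, 0.2363]
orientation: [-0.704, 0.704, 0.065, -0.065]
contact_force: [1.1, 0.5, 0.3]
finger_gap: -0.0003
```

Emit:
play_rows --dp '[[-2,0,3],[-4,0,6],[-7,0,10],[-9,0,14],[-11,0,18]]' --angular '[[0,0,0],[0,0,0],[0,0,0],[0,0,0],[0,0,0]]'

```text
time_s: 21.75
ee_pos: [0.4349, 0.0032, 0.2356]
orientation: [-0.704, 0.704, 0.064, -0.063]
contact_force: [0.5, 1.6, 0.3]
finger_gap: -0.0003
```

Emit:
play_rows --dp '[[0,0,3],[0,0,6],[0,0,9],[0,0,12],[0,0,12]]' --angular '[[0,0,0],[0,0,0],[0,0,0],[0,0,0],[0,0,0]]'

```text
time_s: 22.17
ee_pos: [0.4132, 0.1266, 0.2355]
orientation: [0.705, -0.703, -0.067, 0.067]
contact_force: [-0.8, 0.0, -0.1]
finger_gap: -0.0001
```

Emit:
play_rows --dp '[[0,0,0],[0,0,0],[0,0,0]]' --angular '[[0,0,0],[0,0,0],[0,0,0]]'

```text
time_s: 22.42
ee_pos: [0.4152, 0.1194, 0.2354]
orientation: [-0.704, 0.704, 0.063, -0.063]
contact_force: [0.2, -0.2, 0.1]
finger_gap: -0.0
```

Run:
```python
from h import *
snap("top","t17",(140,50,390,235),3.2);snap("side","s17",(250,100,490,290),3.2)
s=sense();print(s['ee_pos'],F(s['ee_pos']),s['contact_force'],s['time_s'])
```

```text
[0.41515917 0.11952382 0.23537445] (np.float64(-0.16881151561147345), np.float64(0.2011013319788761)) [ 0.34612831  0.11598156 -0.09317014] 22.5167
```

View pics/s17.png

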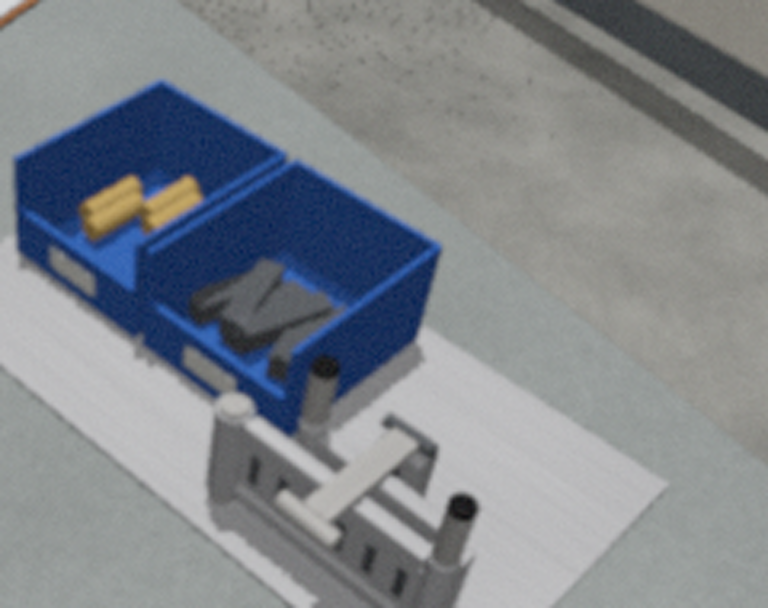

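View pics/t17.png

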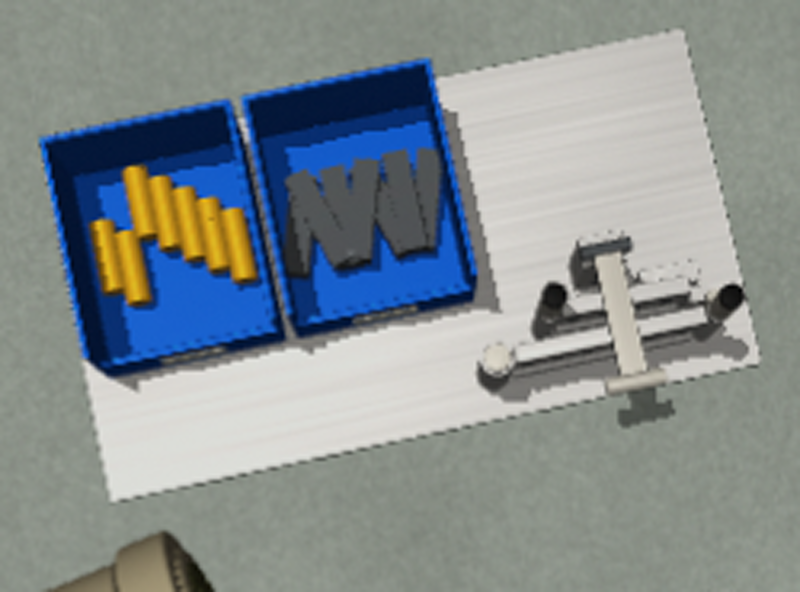

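View pics/t17_full.png

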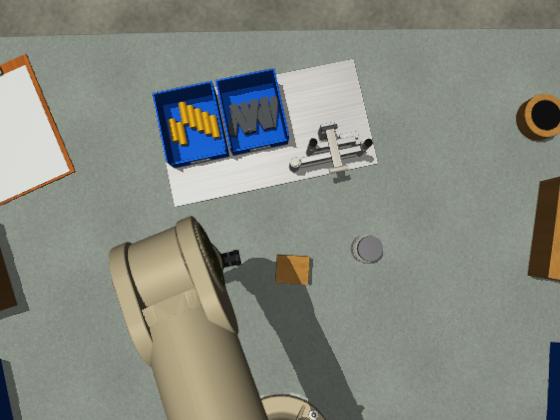

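```bash
python3 - <<'E' | tail -4
from m import T
from h import *
p,e=tri(T(636,382),(309/3.2+250,516/3.2+100));print(p,e,F(p))
a=cv2.imread("pics/side0.png").astype(int);b=cv2.imread("pics/s17_full.png").astype(int)
for nm,(x0,y0,x1,y1) in dict(tape=(132,200,190,255),carton=(185,260,240,325),jar=(258,322,305,385)).items():
    print(nm,np.abs(a-b)[y0:y1,x0:x1].mean())
E
```

```text
[ 0.59927763 -0.13834044  0.09585553] 0.005978955353086064 (np.float64(-0.03426728305996373), np.float64(-0.08576350464014011))
tape 6.511912225705329
carton 22.214731934731933
jar 6.073961499493414
```

View pics/s17_full.png

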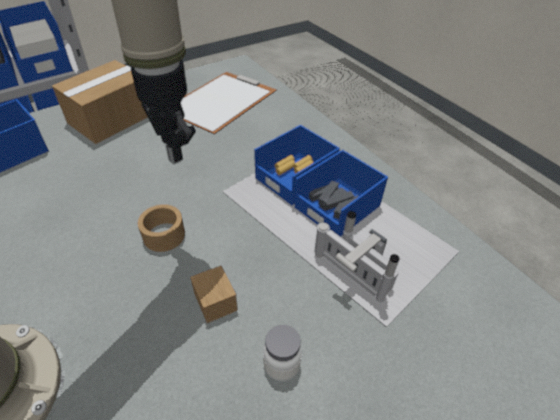

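```bash
python3 -c "
from plant import *
print(close_job())"
```

```text
the job is handed in; nothing more can be done
None
```

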